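# Clamp the tube stub to the first click of the torque knob

### The job

Clamp the tube stub in the welding fixture: swing the spatter cover aside on its pin as far as it goes, turn the torque-limiting knob clockwise until it clicks, stop at that first click before a second one comes, and swing the cover fully back over the knob ready for welding. Leave the tube lying where it is in its V-block and do not disturb the other things on the table.

Things in the scene. Friction and masses are not known exactly. Their poses are not given: they have to be found in the camera images.
- knob_grip (a point): Centre of the bar grip on the fixture's black torque-limiting knob: bar 50 mm long (point's x axis), 16 thick (y), 27 tall, half of it above this point, standing on a round housing 49 mm across whose top is 13 mm below this point. It turns about the vertical z axis (up) through this point, clockwise from above to tighten, neither rises nor sinks, and stays where it is left
- torque_knob (a joint): Slip of the knob's clutch in rad, clockwise positive: 0 until it gives way, 0.63 after one click, 1.26 after two. The knob turns with 0.1 to 0.2 N m for 1.1 to 2.6 rad (varies) until the screw is home; then the torque climbs to 0.45 N m within 0.15 rad, falls, and near half a notch (0.31 rad) the clutch snaps into the next notch with a sudden drop, even below zero: one click
- cover (a joint): Angle in rad of the flat aluminium spatter cover on its upright pin: 0 fully closed over the knob, 1.75 fully aside at its stop, growing anticlockwise seen from above; starts between 0 and 0.3. It moves stiffly (1.3 N at its handle) and stays where it is left. Its underside is 4 mm above the knob's bar
- cover_handle (a point): Middle of the upright round steel handle on the cover's upper face (17 mm foot, 12 mm shank, 16 mm head, 26 mm tall, half of it above this point), 94 mm from the pin's axis. The cover's disc, 68 mm across and 3 thick, is centred 78 mm from the pin
- cover_pin (a point): On the vertical axis of the cover's pin, level with the cover; the post under it is 17 mm thick, 78 mm behind the knob's axis. x axis points from the knob to the pin, z up
- fixture: Bench fixture, fast on the table: steel base plate 168 x 104 x 12 mm, V-block, two columns and a crossbar (94 to 110 mm up) that carries the knob. Origin on the table under the knob's axis, x towards the cover's pin, z up
- tube: The work: steel tube stub, 34 mm in diameter, 98 mm long, lying loose in the V-block under the knob, along the fixture's y axis, its axis 55 mm above the table. Origin at the centre of its end face, z along its length. Not to be handled
- clamp_pad: Brass spring tip, 21 mm across, under the crossbar; it sinks straight down on the tube as the knob is tightened, 1.9 mm per rad. Origin at the centre of its lower face
- ring: Bystander: plain turned steel spacer ring, 48 mm across, 18 high. Origin at the centre of its underside
- allen: Bystander: black L-shaped hex key, 32 x 94 x 6 mm. Origin at the centre of its underside
- marker: Bystander: capped paint marker lying down, 16 x 120 x 18 mm. Origin at the centre of its underside
- try_square: Bystander: engineer's square lying flat, 100 x 136 x 12 mm. Origin at the centre of its underside
- bolt: Bystander: short hexagon bolt standing on its head, 19 x 22 x 48 mm. Origin at the centre of its underside
Not all that is in view belongs to the job. There is more than one size of the fixture; the job needs the larger.

How it is judged:
On the way, in this order (a step that is already met when the one before it is completed fails the run):
1. the spatter cover is swung fully aside (value of joint cover above 1.5 rad), for 0.2 s.
2. the knob has clicked once, the tip pressing on the tube, with the cover still aside (value of joint torque_knob between 0.5 and 0.9 rad and contact force between clamp_pad and tube above 10 N and value of joint cover above 1.3 rad), for 0.2 s.
At the end, for the whole second after the job is handed in: The knob's clutch has clicked exactly once (slip about 0.63 rad, between 0.5 and 0.76), the brass tip presses on the tube with more than 10 N, the tube lies within 10 mm of where it was, and the cover is at rest, closed over the knob to within 0.1 rad (value of joint cover below 0.1 rad and value of joint torque_knob between 0.5 and 0.76 rad and contact force between clamp_pad and tube above 10 N and velocity of joint cover below 0.05 rad/s and distance of tube from where it was at the start of the episode below 0.01 m); the robot touches nothing.
It fails at once if the clutch clicks a second time (value of joint torque_knob above 1 rad).
It fails at once if the tube is shifted in its V-block (distance of tube from where it was at the start of the episode above 0.015 m).
It fails at once if one of the other things on the table is moved more than 3 cm (distance of any of ring, allen, marker, try_square, bolt from where it was at the start of the episode above 0.03 m).
It also fails if it takes over 67 s, if anything falls off the work surface, if the arm or the gripper's body presses on something with over 40 N, if the wrist force passes 120 N, or if a joint passes its speed limit or range.

### The arm

A 7-joint arm with a two-finger parallel gripper is mounted at the origin on a cart in front of the work surface, level with it; the furniture and walls round the work are solid. World frame = base frame: x ahead of the robot, y to its left, z up, the work surface at z = 0. Lengths are in m, angles in rad, forces in N, time in s.
With the tool pointing down it reaches from about 0.4 to 0.875 m from the base axis. Payload 4.4 kg.
Tool frame: the origin (TCP) lies midway between the tips of the shut fingers; the grasp point (between the pads) lies 19 mm behind it; x points along the fingers, z is the direction in which the jaws open and shut, and the axes are right-handed (so a half turn about x gives the same grasp; the last joint's range is limited). The gripper opens to 85 mm and grips with 20 to 120 N. Pads are 22 mm wide; open, the fingers measure 114 mm over their backs; the gripper's body (76 mm by 85 mm) begins 54 mm behind the grasp point. The pads swing forward as they close: fully open they stand 13 mm farther back than shut.
Start: joints at [1.088, 0.628, 0.038, 1.517, -0.027, 0.996, -0.02], TCP at [0.263, -0.594, 0.231] pointing down, gripper open.
Joint ranges: [-3.06, 3.06], [-0.37, 2.12], [-1.25, 1.32], [0.18, 2.47], [-1.1, 4.24], [0.23, 1.98], [-2.94, 2.94]. Speed limits (rad/s): [2.57, 2.57, 3.14, 3.14, 3.14, 3.14, 3.14].

### API

Orientations are given as a unit quaternion [x, y, z, w].
In Python, from plant import get_obs, cams, order gives the robot as it stands.
- The arm moves only by the tool step_arm, never from a script. Its argument "deltas" is a list of rows, each an object of numbers: "grip": the opening, from 0 (shut) to 1 (fully open); "tx", "ty", "tz": the shift along the tool's x, y, z in m; "rx", "ry", "rz": the turn, a rotation vector about the tool's x, y, z in degrees. A call has 1 to 20 rows; each row is the pose to reach, as a shift and turn from the pose commanded when the call began, along the tool's axes at that moment; what a row does not reach only later rows make up. A row lasts 1/10 s, in which the tool goes at most 50 mm and 8.59 degrees, less where a joint would pass 70% of its speed; a pose out of reach is approached as far as the arm can. A call with a gripper value outside its range is refused whole. The fingers move at their own pace and stop on an object; "newtons" is the grip in N (left out, the last holds). Time passes only in rows, so rows that repeat a pose let the fingers close. It gives the time, the measured TCP pose, the force and the opening at its end, in the units of the state.
- get_obs(): the state, without advancing time (a new reading comes with each control period).
- cams.read_camera(name): name is "side" or "top"; returns a dict with "image" (384x512x3 uint8, red, green, blue), "intrinsics" (3x3 intrinsics, pixels), "T" (4x4, takes a point from camera to world coordinates). Camera axes: x right, y down, z forward; pixel columns grow to the right and rows downward; lengths in m; the calibration is good to about 2 mm. A picture is of the moment at which its call begins. There is no depth.
- order.finish_job(): hands the job in, once; it reports no verdict.
The state is a dict: "t": time; "q": joint angles; "qd": joint speeds; "joint_efforts": joint torques, N m; "tool_pos": TCP position; "orientation": TCP orientation; "wrist_force": force on the tool from outside, world axes, zero at the start; "moment": the same for the moment, N m; "opening": opening from 0.0 (shut) to 1.0 (fully open).
Only numpy, scipy, OpenCV 4.12 (cv2) and the standard library are available. Lean on these libraries where they do the work, as an engineer would, in place of code of your own. Each camera call takes 0.05 s, during which the arm holds its last target.

## Working session

There is one attempt and no reset: what is moved stays moved. The work goes in short steps, Python scripts to look and compute and a tool call to move; the robot and the scene stay as the last step left them, time stands still between calls to the robot, and variables do not carry over. Pictures are saved under pics/ and viewed, and the job is handed in when it is done.

Besides the shell and the picture viewer there is one more tool, called after "Call:" as a command line: name --argument value ..., lists and objects as JSON in quotes. step_arm: Moves the arm, as the interface text tells. Its arguments: {"type":"object","properties":{"deltas":{"type":"array","items":{"type":"object","properties":{"grip":{"type":"number"},"tx":{"type":"number"},"ty":{"type":"number"},"tz":{"type":"number"},"rx":{"type":"number"},"ry":{"type":"number"},"rz":{"type":"number"}}}},"newtons":{"type":"number"}},"required":["deltas"]}

```bash
ls; mkdir -p pics
python3 - <<'E'
from plant import get_obs, cams, order
import cv2
o=get_obs(); print(o)
for n in ("side","top"):
    c=cams.read_camera(n); print(n,c["intrinsics"],c["T"])
    cv2.imwrite(f"pics/{n}0.png",cv2.resize(c["image"][:,:,::-1],(768,576),interpolation=cv2.INTER_CUBIC))
    cv2.imwrite(f"pics/{n}0raw.png",c["image"][:,:,::-1])
E
```

```text
pics
{'t': 0.0, 'q': array([ 1.08817718,  0.6293472 ,  0.03844513,  1.51837878, -0.02699849,
        0.99630338, -0.01997408]), 'qd': array([ 0.00069367,  0.00074054,  0.00131546,  0.00139923, -0.00109436,
        0.0012703 ,  0.00175298]), 'joint_efforts': array([ 3.50054606e-04, -5.63399863e+01,  1.22587904e+00, -1.93447423e+01,
        1.08090937e-02,  1.05389755e-02,  4.12613559e-06]), 'tool_pos': array([ 0.26292276, -0.59375824,  0.23038501]), 'orientation': array([ 0.38608272,  0.59321103, -0.38535982,  0.59206302]), 'wrist_force': array([0.20919942, 0.01446782, 0.15925932]), 'moment': array([-0.00463195,  0.00449524, -0.01412427]), 'opening': 0.9980309683594015}
side [[416.06547307   0.         257.91078933]
 [  0.         416.06547307 186.00919564]
 [  0.           0.           1.        ]] [[-9.27607239e-01 -2.18038460e-01  3.03321676e-01  1.03058244e-01]
 [-3.73556160e-01  5.43116661e-01 -7.51984101e-01  1.00935469e+00]
 [-7.77600548e-04 -8.10853576e-01 -5.85248557e-01  8.24431782e-01]
 [ 0.00000000e+00  0.00000000e+00  0.00000000e+00  1.00000000e+00]]
top [[390.04450251   0.         254.22125737]
 [  0.         390.04450251 194.14086435]
 [  0.           0.           1.        ]] [[-0.01615257 -0.98294444  0.18319206  0.29965038]
 [-0.999845    0.01459509 -0.00984705  0.09590436]
 [ 0.0070054  -0.18332272 -0.98302782  1.19955016]
 [ 0.          0.          0.          1.        ]]
```

View pics/side0.png

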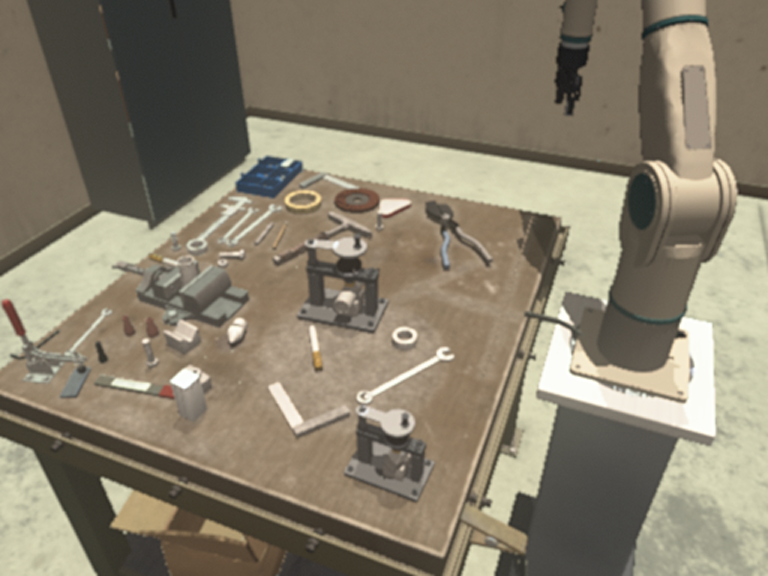

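View pics/top0.png

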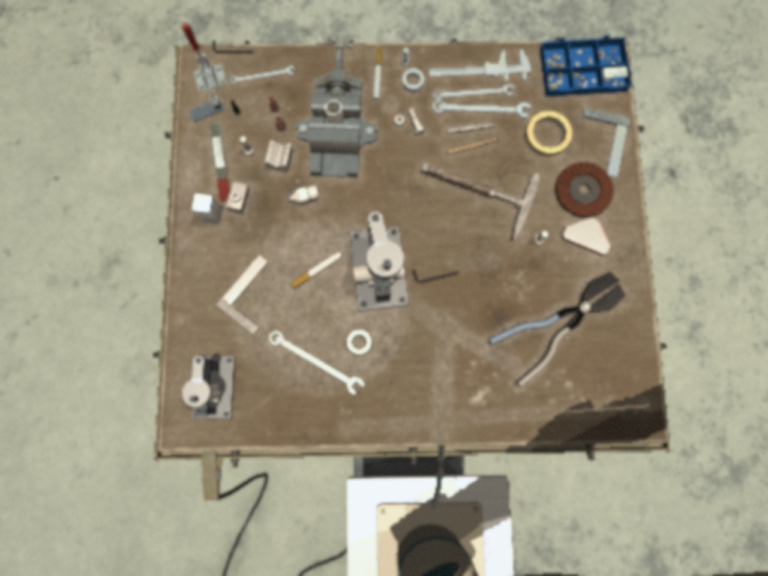

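The side view shows the larger fixture at about (345,285), with its cover nearly closed. In the top view it is at about (380,265), with the pin at (376,220) on the side away from the robot. The smaller decoy is at the lower left of the top view. I'll zoom in to measure.

Run:
```python
import cv2
a=cv2.imread("pics/side0raw.png")[145:230,180:280]; b=cv2.imread("pics/top0raw.png")[130:215,215:315]
for n,i in(("side",a),("top",b)):
    cv2.imwrite(f"pics/{n}z.png",cv2.resize(i,None,fx=7,fy=7,interpolation=cv2.INTER_CUBIC))
```

```text
(no output)
```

View pics/sidez.png

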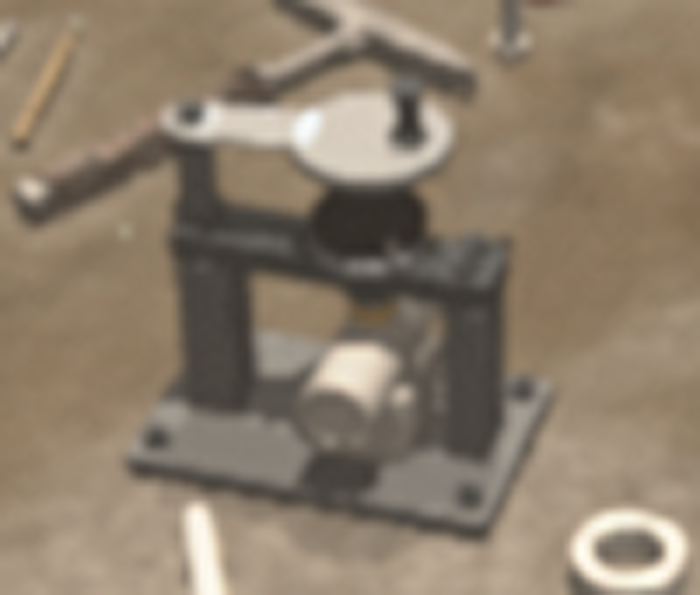

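View pics/topz.png

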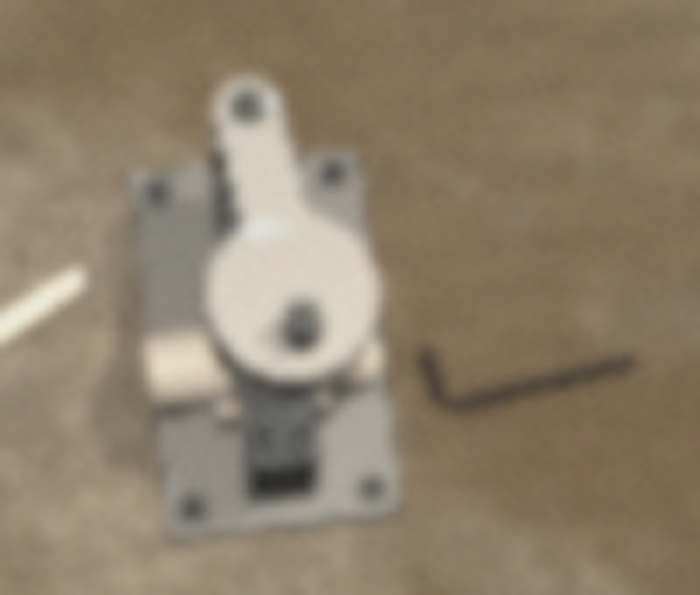

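The zooms show these zoomed-pixel positions:

| Feature | Side | Top |
|---|---|---|
| Pin head | (192,115) | (247,107) |
| Disc centre | (372,138) | (293,295) |
| Handle head | (408,88) | (302,317) |

The base plate corners are also visible.

```bash
cat > h.py <<'E'
import numpy as np, cv2
from plant import get_obs, cams, order
def cal():
    d={}
    for n in("side","top"):
        c=cams.read_camera(n); d[n]=(c["intrinsics"],c["T"],c["image"])
    return d
def ray(c,p):
    K,T=c[:2]; v=np.linalg.inv(K)@[p[0],p[1],1]; v=T[:3,:3]@v; return T[:3,3],v/np.linalg.norm(v)
def plane(c,p,z):
    o,v=ray(c,p); return o+v*(z-o[2])/v[2]
def tri(d,ps,pt):
    (o1,v1),(o2,v2)=ray(d["side"],ps),ray(d["top"],pt)
    s=np.linalg.lstsq(np.c_[v1,-v2],o2-o1,rcond=None)[0]
    a,b=o1+s[0]*v1,o2+s[1]*v2; return (a+b)/2,np.linalg.norm(a-b)
def proj(c,X):
    K,T=c[:2]; x=K@(T[:3,:3].T@(np.asarray(X)-T[:3,3])); return x[:2]/x[2]
E
python3 - <<'E'
from h import *
d=cal()
S=lambda u,v:(180+(u+.5)/7-.5,145+(v+.5)/7-.5)
P=lambda u,v:(215+(u+.5)/7-.5,130+(v+.5)/7-.5)
for n,s,t in(("pin",(192,115),(247,107)),("disc",(372,138),(293,295)),("head",(408,86),(302,316)),):
    print(n,tri(d,S(*s),P(*t)))
cs=np.array([plane(d["top"],P(*p),.012) for p in((132,172),(355,150),(403,510),(172,535))])
print(cs, cs.mean(0)); x=(cs[0]+cs[1]-cs[2]-cs[3]); print(np.linalg.norm(x)/2,np.degrees(np.arctan2(x[1],x[0])))
y=cs[0]+cs[3]-cs[1]-cs[2];print(np.linalg.norm(y)/2,np.degrees(np.arctan2(y[1],y[0])))
cs=np.array([plane(d["side"],S(*p),.012) for p in((128,460),(485,530),(552,388),(240,330))])
print(cs)
# tube ends, knob housing
print(plane(d["top"],P(247,107),.143))
E
```

```text
pin (array([0.63346432, 0.09570433, 0.16110847]), np.float64(0.002188928691756234))
disc (array([0.55743442, 0.07870386, 0.15765576]), np.float64(0.0021424731390313587))
head (array([0.5418067 , 0.0757297 , 0.18542712]), np.float64(0.0011266485778514035))
[[0.65033941 0.14755825 0.012     ]
 [0.65923002 0.04677134 0.012     ]
 [0.49412163 0.02912745 0.012     ]
 [0.48450755 0.13102972 0.012     ]] [0.57204965 0.08862169 0.012     ]
0.16634993435541354 5.895386367038168
0.1017660636085433 95.21640828738559
[[0.64834788 0.15333884 0.012     ]
 [0.48376614 0.13826077 0.012     ]
 [0.49412364 0.03554128 0.012     ]
 [0.6460764  0.04882089 0.012     ]]
[0.6381759  0.09534945 0.143     ]
```

```bash
cat >> h.py <<'E'
from scipy.spatial.transform import Rotation as R
def toolR(yaw):  # tool x down, z(jaw) at world yaw
    z=np.array([np.cos(yaw),np.sin(yaw),0]); x=np.array([0,0,-1.]); return R.from_matrix(np.c_[x,np.cross(z,x),z])
def cur():
    o=get_obs(); r=R.from_quat(o["orientation"]); z=r.as_matrix()[:,2]
    return o,o["tool_pos"],r,np.arctan2(z[1],z[0])
def delta(p,r,P,Rt):
    t=r.inv().apply(np.asarray(P)-p); w=np.degrees((r.inv()*Rt).as_rotvec()); return np.round(np.r_[t,w],4)
E
python3 - <<'E'
from h import *
o,p,r,y=cur(); print(r.as_matrix().round(3),np.degrees(y))
for yd in (-78,102):
    print(yd,delta(p,r,[.5418,.0757,.25],toolR(np.radians(yd))))
print(delta(p,r,[.263,-.594,.25],toolR(y)))
E
```

```text
[[-0.     0.914  0.405]
 [ 0.001  0.405 -0.914]
 [-1.     0.    -0.001]] -66.11817696183543
-78 [-1.86000e-02  5.26000e-01 -4.99500e-01  1.18818e+01 -6.83000e-02
  6.00000e-03]
102 [-1.860000e-02  5.260000e-01 -4.995000e-01 -1.681181e+02 -8.900000e-03
 -1.006000e-01]
[-0.0193 -0.     -0.     -0.     -0.0684 -0.0011]
```

Call:
step_arm --deltas '[{"grip": 0.55,"tx": -0.02,"ty": 0.03,"tz": -0.03},{"grip": 0.55,"tx": -0.02,"ty": 0.06,"tz": -0.058},{"grip": 0.55,"tx": -0.02,"ty": 0.095,"tz": -0.09},{"grip": 0.55,"tx": -0.02,"ty": 0.13,"tz": -0.123,"rx": 2},{"grip": 0.55,"tx": -0.02,"ty": 0.165,"tz": -0.157,"rx": 3},{"grip": 0.55,"tx": -0.02,"ty": 0.2,"tz": -0.19,"rx": 4},{"grip": 0.55,"tx": -0.02,"ty": 0.235,"tz": -0.223,"rx": 5},{"grip": 0.55,"tx": -0.02,"ty": 0.27,"tz": -0.256,"rx": 6},{"grip": 0.55,"tx": -0.02,"ty": 0.305,"tz": -0.29,"rx": 7},{"grip": 0.55,"tx": -0.02,"ty": 0.34,"tz": -0.323,"rx": 8},{"grip": 0.55,"tx": -0.02,"ty": 0.375,"tz": -0.356,"rx": 9},{"grip": 0.55,"tx": -0.02,"ty": 0.41,"tz": -0.389,"rx": 10},{"grip": 0.55,"tx": -0.02,"ty": 0.445,"tz": -0.423,"rx": 11},{"grip": 0.55,"tx": -0.02,"ty": 0.48,"tz": -0.456,"rx": 12},{"grip": 0.55,"tx": -0.02,"ty": 0.51,"tz": -0.484,"rx": 12},{"grip": 0.55,"tx": -0.02,"ty": 0.526,"tz": -0.4995,"rx": 12},{"grip": 0.55,"tx": -0.02,"ty": 0.526,"tz": -0.4995,"rx": 12},{"grip": 0.55,"tx": -0.02,"ty": 0.526,"tz": -0.4995,"rx": 12}]' --newtons 30

```text
invalid input at $.deltas[0]: expected keys grip, tx, ty, tz, rx, ry, rz
```

Run:
```python
from h import *
o,p,r,y=cur(); print(o["t"],p,np.degrees(y),o["q"],o["wrist_force"],o["opening"])
print(r.as_matrix().round(3))
d=cal()
a=d["side"][2][145-70:230,180:280,::-1]
cv2.imwrite("pics/s1.png",cv2.resize(a,None,fx=3.8,fy=3.8,interpolation=cv2.INTER_CUBIC))
print(delta(p,r,[.5418,.0757,.164],toolR(np.radians(-78))))
```

```text
0.2 [ 0.26304314 -0.59397805  0.23074775] -66.11817696183543 [ 1.08815904  0.62898773  0.03846468  1.51797419 -0.02702498  0.9963428
 -0.01999781] [ 0.02154607 -0.3408528  -0.2384272 ] 0.9999297678276456
[[-0.     0.914  0.405]
 [ 0.001  0.405 -0.914]
 [-1.     0.    -0.001]]
[ 6.74000e-02  5.26000e-01 -4.99400e-01  1.18818e+01 -6.83000e-02
  6.00000e-03]
```

View pics/s1.png

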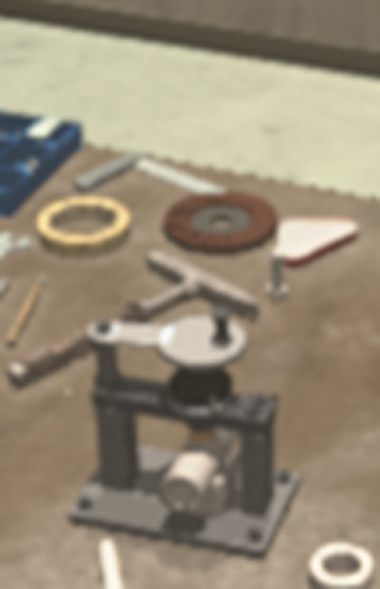

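The call was refused because every row needs all keys, so nothing moved and the scene is unchanged.

Call:
step_arm --deltas '[{"grip": 0.55,"tx": -0.02,"ty": 0.03,"tz": -0.03,"rx": 0,"ry": 0,"rz": 0},{"grip": 0.55,"tx": -0.02,"ty": 0.06,"tz": -0.058,"rx": 1,"ry": 0,"rz": 0},{"grip": 0.55,"tx": -0.02,"ty": 0.095,"tz": -0.09,"rx": 2,"ry": 0,"rz": 0},{"grip": 0.55,"tx": -0.02,"ty": 0.13,"tz": -0.123,"rx": 3,"ry": 0,"rz": 0},{"grip": 0.55,"tx": -0.02,"ty": 0.165,"tz": -0.157,"rx": 4,"ry": 0,"rz": 0},{"grip": 0.55,"tx": -0.02,"ty": 0.2,"tz": -0.19,"rx": 5,"ry": 0,"rz": 0},{"grip": 0.55,"tx": -0.02,"ty": 0.235,"tz": -0.223,"rx": 6,"ry": 0,"rz": 0},{"grip": 0.55,"tx": -0.02,"ty": 0.27,"tz": -0.256,"rx": 7,"ry": 0,"rz": 0},{"grip": 0.55,"tx": -0.02,"ty": 0.305,"tz": -0.29,"rx": 8,"ry": 0,"rz": 0},{"grip": 0.55,"tx": -0.02,"ty": 0.34,"tz": -0.323,"rx": 9,"ry": 0,"rz": 0},{"grip": 0.55,"tx": -0.02,"ty": 0.375,"tz": -0.356,"rx": 10,"ry": 0,"rz": 0},{"grip": 0.55,"tx": -0.02,"ty": 0.41,"tz": -0.389,"rx": 11,"ry": 0,"rz": 0},{"grip": 0.55,"tx": -0.02,"ty": 0.445,"tz": -0.423,"rx": 12,"ry": 0,"rz": 0},{"grip": 0.55,"tx": -0.02,"ty": 0.48,"tz": -0.456,"rx": 12,"ry": 0,"rz": 0},{"grip": 0.55,"tx": -0.02,"ty": 0.51,"tz": -0.484,"rx": 12,"ry": 0,"rz": 0},{"grip": 0.55,"tx": -0.02,"ty": 0.526,"tz": -0.4995,"rx": 12,"ry": 0,"rz": 0},{"grip": 0.55,"tx": -0.02,"ty": 0.526,"tz": -0.4995,"rx": 12,"ry": 0,"rz": 0},{"grip": 0.55,"tx": -0.02,"ty": 0.526,"tz": -0.4995,"rx": 12,"ry": 0,"rz": 0}]' --newtons 30

```text
t: 2.1
tool_pos: [0.5416, 0.0752, 0.2511]
orientation: [0.445, 0.549, -0.446, 0.549]
wrist_force: [0.2, -1.1, -0.2]
opening: 0.555
```

Run:
```python
from h import *
o,p,r,y=cur(); print(o["t"],p,np.degrees(y),o["q"],o["wrist_force"],o["opening"])
print(r.as_matrix().round(3))
d=cal()
a=d["side"][2][145-70:230,180:280,::-1]
cv2.imwrite("pics/s2.png",cv2.resize(a,None,fx=3.8,fy=3.8,interpolation=cv2.INTER_CUBIC))
print(delta(p,r,[.5418,.0757,.164],toolR(np.radians(-78))))
```

```text
2.1 [0.54164796 0.07520107 0.25109858] -78.07333463792403 [-0.18141038  0.45679264 -0.01202238  1.7826982   0.0074636   0.90292017
 -1.55946393] [ 0.23983427 -1.11989969 -0.20340813] 0.5545864010025825
[[-0.001  0.978  0.207]
 [-0.001  0.207 -0.978]
 [-1.    -0.001  0.001]]
[ 0.0871  0.0003 -0.0005 -0.0733  0.0312  0.045 ]
```

View pics/s2.png

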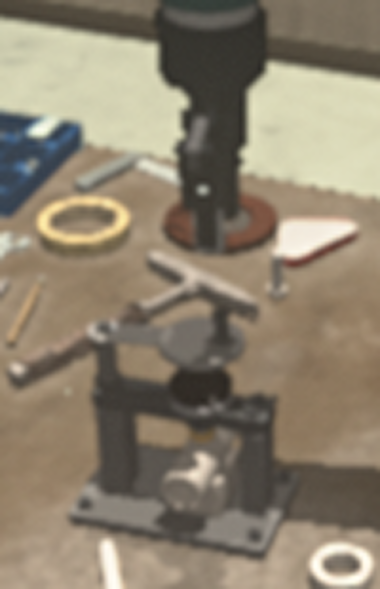

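The gripper stands directly over the handle: fingertips at about (210,240), handle at (222,325). I'll descend and grip.

Call:
step_arm --deltas '[{"grip": 0.55,"tx": 0.03,"ty": 0,"tz": 0,"rx": 0,"ry": 0,"rz": 0},{"grip": 0.55,"tx": 0.055,"ty": 0,"tz": 0,"rx": 0,"ry": 0,"rz": 0},{"grip": 0.55,"tx": 0.075,"ty": 0,"tz": 0,"rx": 0,"ry": 0,"rz": 0},{"grip": 0.55,"tx": 0.085,"ty": 0,"tz": 0,"rx": 0,"ry": 0,"rz": 0},{"grip": 0.55,"tx": 0.085,"ty": 0,"tz": 0,"rx": 0,"ry": 0,"rz": 0},{"grip": 0.1,"tx": 0.085,"ty": 0,"tz": 0,"rx": 0,"ry": 0,"rz": 0},{"grip": 0.1,"tx": 0.085,"ty": 0,"tz": 0,"rx": 0,"ry": 0,"rz": 0},{"grip": 0.1,"tx": 0.085,"ty": 0,"tz": 0,"rx": 0,"ry": 0,"rz": 0},{"grip": 0.1,"tx": 0.085,"ty": 0,"tz": 0,"rx": 0,"ry": 0,"rz": 0},{"grip": 0.1,"tx": 0.085,"ty": 0,"tz": 0,"rx": 0,"ry": 0,"rz": 0}]' --newtons 30

```text
t: 3.2
tool_pos: [0.5427, 0.0753, 0.1675]
orientation: [0.446, 0.548, -0.445, 0.55]
wrist_force: [-0.9, -0.5, 7.3]
opening: 0.139
```

Run:
```python
from h import *
o,p,r,y=cur(); print(o["t"],p,np.degrees(y),o["wrist_force"],o["moment"],o["opening"])
pin=np.array([.6335,.0957]); 
h=p[:2]; v=h-pin; rad=np.linalg.norm(v); a0=np.arctan2(v[1],v[0]); print(rad,np.degrees(a0))
pinc=h-v/rad*.094  # 
P0=p.copy()
for th in range(5,105,5):
    a=a0+np.radians(th); P=np.r_[pinc+.094*np.array([np.cos(a),np.sin(a)]),P0[2]]
    print(th,delta(p,r,P,r)[:3].round(4))
```

```text
3.2 [0.54271302 0.075292   0.16745509] -78.12569666217182 [-0.87937018 -0.45433239  7.3315265 ] [-0.11301372  0.13687344 -0.04590096] 0.13851425400200978
0.09305247384604592 -167.3310748105864
5 [0.     0.0005 0.0082]
10 [0.     0.0017 0.0163]
15 [0.     0.0035 0.0243]
20 [0.     0.0061 0.0321]
25 [0.     0.0094 0.0396]
30 [0.     0.0132 0.0468]
35 [0.0001 0.0177 0.0537]
40 [0.0001 0.0228 0.0601]
45 [0.0001 0.0285 0.0661]
50 [0.0001 0.0346 0.0715]
55 [0.0001 0.0411 0.0764]
60 [0.0001 0.0481 0.0807]
65 [0.0001 0.0554 0.0844]
70 [0.0002 0.0631 0.0875]
75 [0.0002 0.0709 0.0898]
80 [0.0002 0.079  0.0915]
85 [0.0002 0.0871 0.0924]
90 [0.0002 0.0953 0.0927]
95 [0.0002 0.1035 0.0922]
100 [0.0003 0.1116 0.091 ]
```

The opening is 11.8 mm, so the gripper holds the 12 mm shank. I'll swing the first half of the arc.

Call:
step_arm --deltas '[{"grip": 0.1,"tx": -0.001,"ty": 0.0005,"tz": 0.0082,"rx": -5,"ry": 0,"rz": 0},{"grip": 0.1,"tx": -0.001,"ty": 0.0017,"tz": 0.0163,"rx": -10,"ry": 0,"rz": 0},{"grip": 0.1,"tx": -0.001,"ty": 0.0035,"tz": 0.0243,"rx": -15,"ry": 0,"rz": 0},{"grip": 0.1,"tx": -0.001,"ty": 0.0061,"tz": 0.0321,"rx": -20,"ry": 0,"rz": 0},{"grip": 0.1,"tx": -0.001,"ty": 0.0094,"tz": 0.0396,"rx": -25,"ry": 0,"rz": 0},{"grip": 0.1,"tx": -0.001,"ty": 0.0132,"tz": 0.0468,"rx": -30,"ry": 0,"rz": 0},{"grip": 0.1,"tx": -0.001,"ty": 0.0177,"tz": 0.0537,"rx": -35,"ry": 0,"rz": 0},{"grip": 0.1,"tx": -0.001,"ty": 0.0228,"tz": 0.0601,"rx": -40,"ry": 0,"rz": 0},{"grip": 0.1,"tx": -0.001,"ty": 0.0285,"tz": 0.0661,"rx": -45,"ry": 0,"rz": 0},{"grip": 0.1,"tx": -0.001,"ty": 0.0346,"tz": 0.0715,"rx": -50,"ry": 0,"rz": 0}]'

```text
t: 4.2
tool_pos: [0.5908, 0.0135, 0.1676]
orientation: [0.171, 0.686, -0.17, 0.686]
wrist_force: [-0.6, 3.0, 0.3]
opening: 0.135
```

Run:
```python
from h import *
o,p,r,y=cur(); print(o["t"],p,np.degrees(y),o["wrist_force"],o["moment"],o["opening"])
h0=np.array([.54271,.07529]); a0=np.radians(-167.33)
pinc=h0-.094*np.array([np.cos(a0),np.sin(a0)]); v=p[:2]-pinc; print(pinc,np.linalg.norm(v),np.degrees(np.arctan2(v[1],v[0])-a0))
for th in range(55,105,5):
    a=a0+np.radians(th); P=np.r_[pinc+.094*np.array([np.cos(a),np.sin(a)]),p[2]]
    print(th,delta(p,r,P,r)[:3].round(4))
```

```text
4.2 [0.59077093 0.01347255 0.16760621] -27.882271474641446 [-0.63859026  3.02913271  0.32402996] [0.59238851 0.06332419 0.0302145 ] 0.13497093263566018
[0.63442106 0.09590753] 0.09327839306020616 49.428344069988434
55 [-0.     -0.0003  0.0091]
60 [-0.      0.0009  0.0172]
65 [-0.      0.0027  0.0252]
70 [-0.      0.0053  0.033 ]
75 [-0.      0.0085  0.0406]
80 [0.     0.0123 0.0478]
85 [0.     0.0168 0.0547]
90 [0.     0.0219 0.0611]
95 [0.     0.0275 0.0671]
100 [0.     0.0336 0.0726]
```

Call:
step_arm --deltas '[{"grip": 0.1,"tx": 0,"ty": 0.0,"tz": 0.0085,"rx": -5,"ry": 0,"rz": 0},{"grip": 0.1,"tx": 0,"ty": 0.0009,"tz": 0.0167,"rx": -10,"ry": 0,"rz": 0},{"grip": 0.1,"tx": 0,"ty": 0.0027,"tz": 0.025,"rx": -15,"ry": 0,"rz": 0},{"grip": 0.1,"tx": 0,"ty": 0.0053,"tz": 0.033,"rx": -20,"ry": 0,"rz": 0},{"grip": 0.1,"tx": 0,"ty": 0.0085,"tz": 0.0406,"rx": -25,"ry": 0,"rz": 0},{"grip": 0.1,"tx": 0,"ty": 0.0123,"tz": 0.0478,"rx": -30,"ry": 0,"rz": 0},{"grip": 0.1,"tx": 0,"ty": 0.0168,"tz": 0.0547,"rx": -35,"ry": 0,"rz": 0},{"grip": 0.1,"tx": 0,"ty": 0.0198,"tz": 0.0585,"rx": -38,"ry": 0,"rz": 0},{"grip": 0.1,"tx": 0,"ty": 0.0219,"tz": 0.0611,"rx": -40,"ry": 0,"rz": 0}]'

```text
t: 5.1
tool_pos: [0.6543, 0.0058, 0.1676]
orientation: [-0.073, 0.703, 0.076, 0.703]
wrist_force: [-3.0, 5.2, 3.1]
opening: 0.135
```

Run:
```python
from h import *
o,p,r,y=cur(); print(o["t"],p,np.degrees(y),o["wrist_force"],o["moment"],o["opening"])
h0=np.array([.54271,.07529]); a0=np.radians(-167.33)
pinc=h0-.094*np.array([np.cos(a0),np.sin(a0)]); v=p[:2]-pinc; print(pinc,np.linalg.norm(v),np.degrees(np.arctan2(v[1],v[0])-a0))
for th in range(90,98,1):
    a=a0+np.radians(th); P=np.r_[pinc+.094*np.array([np.cos(a),np.sin(a)]),p[2]]
    print(th,delta(p,r,P,r)[:3].round(4))
d=cal()
a=d["side"][2][145-70:230,180:280,::-1]
cv2.imwrite("pics/s3.png",cv2.resize(a,None,fx=3.8,fy=3.8,interpolation=cv2.INTER_CUBIC))
```

```text
5.1 [0.65429159 0.0058039  0.16757913] 12.066765653695578 [-3.02589204  5.2294473   3.05721356] [1.11772029 0.579115   0.04167014] 0.1352011381711097
[0.63442106 0.09590753] 0.09226863634345199 89.7663684614644
90 [-0.     -0.0017  0.0004]
91 [-0.     -0.0017  0.002 ]
92 [-0.     -0.0016  0.0037]
93 [-0.     -0.0015  0.0053]
94 [-0.     -0.0014  0.0069]
95 [-0.     -0.0013  0.0086]
96 [-0.     -0.0011  0.0102]
97 [-0.     -0.0009  0.0118]
```

View pics/s3.png

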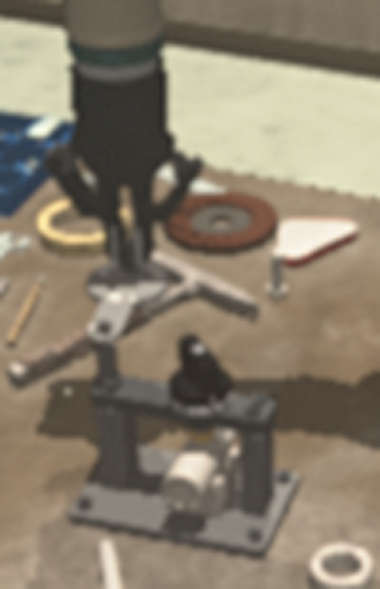

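The cover is swung aside with the gripper at about (125,260), and the black knob's bar is exposed at (200,365). I'll push on gently to the stop.

Call:
step_arm --deltas '[{"grip": 0.1,"tx": 0,"ty": 0,"tz": 0.002,"rx": -1,"ry": 0,"rz": 0},{"grip": 0.1,"tx": 0,"ty": 0,"tz": 0.0037,"rx": -2,"ry": 0,"rz": 0},{"grip": 0.1,"tx": 0,"ty": 0,"tz": 0.0053,"rx": -3,"ry": 0,"rz": 0},{"grip": 0.1,"tx": 0,"ty": 0,"tz": 0.007,"rx": -4,"ry": 0,"rz": 0},{"grip": 0.1,"tx": 0,"ty": 0,"tz": 0.007,"rx": -4,"ry": 0,"rz": 0}]'

```text
t: 5.7
tool_pos: [0.6583, 0.0068, 0.1675]
orientation: [-0.097, 0.702, 0.099, 0.698]
wrist_force: [-8.3, 4.2, 6.9]
opening: 0.133
```

Run:
```python
from h import *
o,p,r,y=cur(); print(o["t"],p,np.degrees(y),o["wrist_force"],o["moment"],o["opening"])
h0=np.array([.54271,.07529]); a0=np.radians(-167.33)
pinc=h0-.094*np.array([np.cos(a0),np.sin(a0)]); v=p[:2]-pinc; print(pinc,np.linalg.norm(v),np.degrees(np.arctan2(v[1],v[0])-a0))
```

```text
5.7 [0.65834026 0.0068306  0.16750385] 15.97183612318826 [-8.34207197  4.21078208  6.93497081] [ 0.9322903   1.76816919 -0.10381073] 0.133437611780156
[0.63442106 0.09590753] 0.09223246729195093 92.36067313975917
```

It has reached the stop: 8 N of force and no more travel. I'll release and lift.

Call:
step_arm --deltas '[{"grip": 0.55,"tx": 0,"ty": 0,"tz": -0.002,"rx": 0,"ry": 0,"rz": 0},{"grip": 0.55,"tx": 0,"ty": 0,"tz": -0.002,"rx": 0,"ry": 0,"rz": 0},{"grip": 0.55,"tx": 0,"ty": 0,"tz": -0.002,"rx": 0,"ry": 0,"rz": 0},{"grip": 0.55,"tx": 0,"ty": 0,"tz": -0.002,"rx": 0,"ry": 0,"rz": 0},{"grip": 0.55,"tx": -0.03,"ty": 0,"tz": -0.002,"rx": 0,"ry": 0,"rz": 0},{"grip": 0.55,"tx": -0.06,"ty": 0,"tz": -0.002,"rx": 0,"ry": 0,"rz": 0},{"grip": 0.55,"tx": -0.08,"ty": 0,"tz": -0.002,"rx": 0,"ry": 0,"rz": 0},{"grip": 0.55,"tx": -0.08,"ty": 0,"tz": -0.002,"rx": 0,"ry": 0,"rz": 0}]'

```text
t: 6.5
tool_pos: [0.6619, 0.0041, 0.2508]
orientation: [-0.098, 0.698, 0.097, 0.703]
wrist_force: [0.1, -0.3, -0.4]
opening: 0.551
```

Run:
```python
from h import *
o,p,r,y=cur(); print(o["t"],p,np.degrees(y),o["q"],o["wrist_force"],o["moment"],o["opening"])
d=cal()
a=d["side"][2][145:230,180:280,::-1]
cv2.imwrite("pics/s4.png",cv2.resize(a,None,fx=7,fy=7,interpolation=cv2.INTER_CUBIC))
a=d["top"][2][130:215,215:315,::-1]
cv2.imwrite("pics/t4.png",cv2.resize(a,None,fx=7,fy=7,interpolation=cv2.INTER_CUBIC))
```

```text
6.5 [0.66186134 0.00411713 0.25077945] 15.847486273673123 [ 0.23818155  0.66688733 -0.51033779  1.45430989  0.34617238  1.10338788
 -0.05860283] [ 0.12700699 -0.27877605 -0.42840725] [ 0.05539901  0.04126462 -0.02699986] 0.5511393567348338
```

View pics/s4.png

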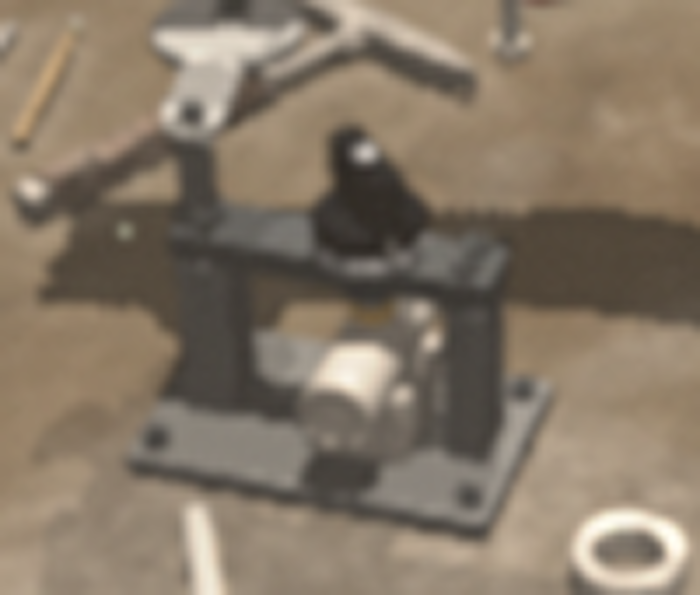

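View pics/t4.png

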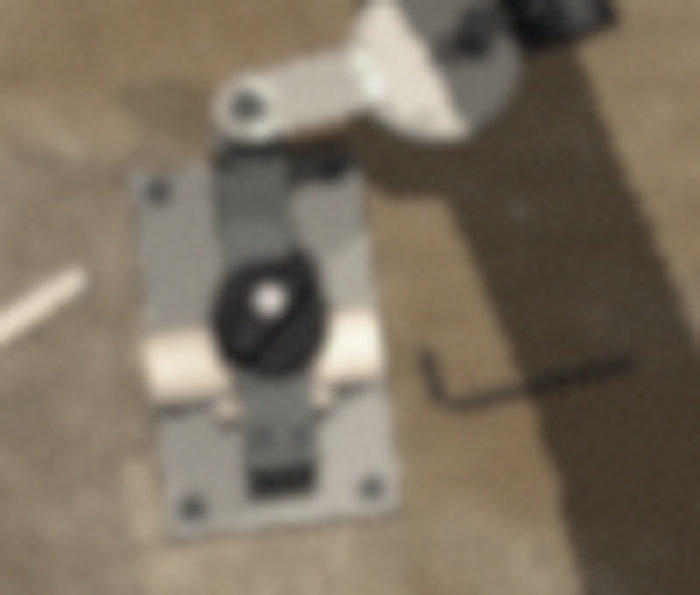

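The cover is fully aside at the upper right of the top view. The black knob is centred at about (268,312), with a white dot at (269,299). In the side view the knob is at about (370,200) with the dot at (365,152). The bar is too dark to read, so I'll raise the contrast.

Run:
```python
from h import *
c=cams.read_camera("top")["image"][160:190,240:268,::-1]
e=cams.read_camera("side")["image"][158:188,218:246,::-1]
o=[]
for i in(c,e):
    g=i.max(2).astype(float); g=np.clip((g-10)/(70-10),0,1)*255
    o.append(cv2.resize(g.astype(np.uint8),None,fx=14,fy=14,interpolation=cv2.INTER_CUBIC))
cv2.imwrite("pics/k.png",np.hstack(o))
```

```text
(no output)
```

View pics/k.png

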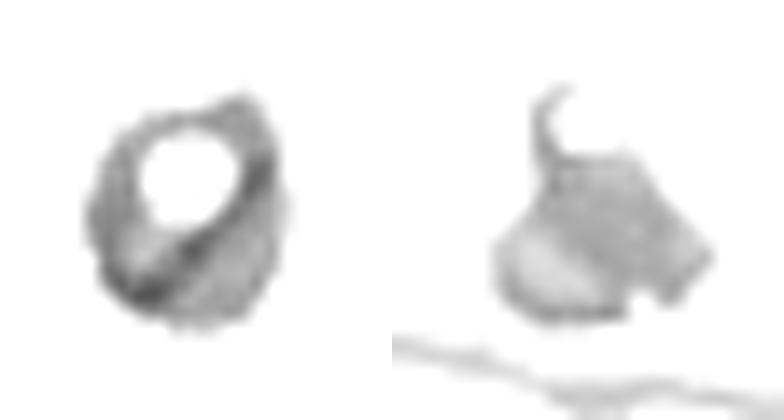

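In the left half, the shaded side face of the bar is a dark band from about (145,297) to (265,165), with the top-face corner near (245,95). The bar therefore runs from lower left to upper right, and the side view agrees. I'll cast these points onto planes.

Run:
```python
from h import *
d=cal()
Z=lambda u,v:(240+(u+.5)/14-.5,160+(v+.5)/14-.5)
S=lambda u,v:(218+(u-392+.5)/14-.5,158+(v+.5)/14-.5)
a,b=plane(d["top"],Z(145,297),.139),plane(d["top"],Z(265,165),.139)
print(a,b,np.linalg.norm(b-a),np.degrees(np.arctan2(b[1]-a[1],b[0]-a[0])))
# dark-pixel line fit
g=d["top"][2][160:190,240:268].max(2).astype(float)
np.set_printoptions(linewidth=200); print(g[4:25,5:22].astype(int))
m=(g<33); m[:5]=0
ys,xs=np.nonzero(m); w=38-g[m]
W=np.array([plane(d["top"],(240+x,160+y),.139)[:2] for x,y in zip(xs,ys)])
c=(W*w[:,None]).sum(0)/w.sum(); C=((W-c)*w[:,None]).T@(W-c); ev,V=np.linalg.eigh(C); print(len(w),c,np.degrees(np.arctan2(V[1,1],V[0,1])),ev)
pin=np.array([.6344,.0965]); 
for f in (5,5.5,6): print(f,pin-.078*np.array([np.cos(np.radians(f)),np.sin(np.radians(f))]))
# dot
print("dot",plane(d["top"],(215+269.5/7-.5,130+299.5/7-.5),.152),tri(d,(180+365.5/7-.5,145+152.5/7-.5),(215+269.5/7-.5,130+299.5/7-.5)))
# housing circle centre in top ~ blob
print("blob",plane(d["top"],Z(187,215),.126))
```

```text
[0.53538042 0.09671578 0.139     ] [0.56202439 0.07236654 0.139     ] 0.03609413244646311 -42.42339149502812
[[132 119 111 112 112 114 113 112 115 113 109 104 106 123 135 141 142]
 [136 124 112 112 112 110 109 110 108 108  98  85  88 104 123 137 144]
 [139 127 113 107 105  99  99  96  94  91  82  65  65  80 106 130 148]
 [140 129 109  98  91  82  75  72  69  68  57  52  51  60  84 119 148]
 [140 123  99  83  70  60  56  54  50  47  45  48  46  54  70 106 142]
 [135 112  84  64  54  50  51  59  61  58  52  48  49  49  59  97 138]
 [127  99  69  54  47  54  74  96 110 101  78  57  48  43  51  88 133]
 [115  83  59  49  48  65 104 148 168 153 112  68  48  39  46  81 125]
 [104  73  51  48  50  73 126 179 202 184 131  75  41  36  44  70 115]
 [ 93  61  51  46  45  70 121 171 193 170 120  67  38  40  45  65 100]
 [ 83  56  47  42  46  60  92 130 146 130  87  46  39  45  50  60  94]
 [ 77  49  42  41  47  53  67  85  91  79  52  41  45  46  51  64 108]
 [ 86  49  40  41  45  54  57  55  53  41  36  43  49  53  52  65 116]
 [106  58  40  44  49  54  54  50  37  36  41  48  51  51  53  67 122]
 [131  70  40  41  52  54  49  41  39  44  48  51  52  52  54  75 138]
 [153  88  44  41  44  45  37  34  43  48  48  52  53  49  59  96 161]
 [175 110  53  37  36  35  33  39  50  51  51  49  49  49  71 125 190]
 [197 140  84  56  39  33  33  43  50  50  50  46  46  58  97 154 213]
 [211 171 121  88  61  50  48  48  49  50  48  49  59  78 120 173 219]
 [216 191 153 114  87  81  72  62  58  57  63  71  81  99 134 176 208]
 [208 196 166 127 104  98  91  82  84  83  85  94 102 116 144 173 185]]Traceback (most recent call last):
    m, n = a.shape[-2:]
    ^^^^
ValueError: not enough values to unpack (expected 2, got 1)

During handling of the above exception, another exception occurred:

Traceback (most recent call last):
numpy.linalg.LinAlgError: 1-dimensional array given. Array must be at least two-dimensional
```

Run:
```python
from h import *
d=cal()
rc=[(11,13),(12,13),(13,12.2),(14,12),(15,11),(16,9.8),(17,8.5),(18,7.6),(19,6.8),(20,5.8),(21,5.5)]
W=np.array([plane(d["top"],(245+c,164+r_),.139)[:2] for r_,c in rc])
c=W.mean(0); ev,V=np.linalg.eigh(np.cov((W-c).T)); print(c,np.degrees(np.arctan2(V[1,1],V[0,1])))
pin=np.array([.6344,.0965]); 
for f in (5,5.5,6): print(f,pin-.078*np.array([np.cos(np.radians(f)),np.sin(np.radians(f))]))
print("dot",plane(d["top"],(215+269.5/7-.5,130+299.5/7-.5),.152),tri(d,(180+365.5/7-.5,145+152.5/7-.5),(215+269.5/7-.5,130+299.5/7-.5)))
Z=lambda u,v:(240+(u+.5)/14-.5,160+(v+.5)/14-.5)
print("blob",plane(d["top"],Z(187,215),.126))
```

```text
[0.53734269 0.08366826] 139.04940347317546
5 [0.55669681 0.08970185]
5.5 [0.5567591  0.08902403]
6 [0.55682729 0.08834678]
dot [0.55628819 0.08779098 0.152     ] (array([0.55627727, 0.08815929, 0.15660247]), np.float64(0.0022700363916991944))
blob [0.55508968 0.08801033 0.126     ]
```

Run:
```python
from h import *
o,p,r,y=cur(); print(delta(p,r,[.5565,.0885,.25],toolR(np.radians(48))))
```

```text
[-3.50000e-03  1.09600e-01 -7.56000e-02 -3.21158e+01 -8.29000e-02
 -5.00000e-02]
```

Call:
step_arm --deltas '[{"grip": 0.6,"tx": 0,"ty": 0.022,"tz": -0.015,"rx": -6,"ry": 0,"rz": 0},{"grip": 0.6,"tx": 0,"ty": 0.044,"tz": -0.03,"rx": -12,"ry": 0,"rz": 0},{"grip": 0.6,"tx": 0,"ty": 0.066,"tz": -0.045,"rx": -18,"ry": 0,"rz": 0},{"grip": 0.6,"tx": 0,"ty": 0.088,"tz": -0.06,"rx": -25,"ry": 0,"rz": 0},{"grip": 0.6,"tx": 0,"ty": 0.1096,"tz": -0.0756,"rx": -32,"ry": 0,"rz": 0},{"grip": 0.6,"tx": 0,"ty": 0.1096,"tz": -0.0756,"rx": -32,"ry": 0,"rz": 0},{"grip": 0.6,"tx": 0,"ty": 0.1096,"tz": -0.0756,"rx": -32,"ry": 0,"rz": 0}]'

```text
t: 7.6
tool_pos: [0.557, 0.0886, 0.2473]
orientation: [-0.287, 0.646, 0.287, 0.646]
wrist_force: [1.0, 0.3, 0.2]
opening: 0.597
```

Run:
```python
from h import *
o,p,r,y=cur(); print(o["t"],p,np.degrees(y),o["q"]);print(delta(p,r,[.5565,.0885,.135],toolR(np.radians(48))))
d=cal()
a=d["side"][2][110:230,170:290,::-1]
cv2.imwrite("pics/s5.png",cv2.resize(a,None,fx=4.8,fy=4.8,interpolation=cv2.INTER_CUBIC))
```

```text
7.6 [0.55700757 0.08858633 0.24727503] 47.85959866716244 [ 0.23202792  0.56128069 -0.68486049  1.73022973  0.41245444  0.99867031
  0.22980617]
[ 0.1123  0.0004 -0.0004 -0.1404 -0.0047  0.0199]
```

View pics/s5.png

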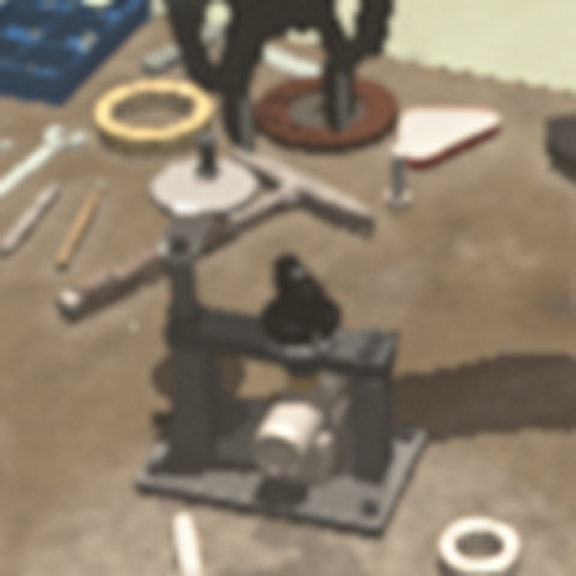

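The open jaws straddle the knob: fingers at (240,125) and (340,115), bar at (300,295). I'll descend and close.

Call:
step_arm --deltas '[{"grip": 0.6,"tx": 0.035,"ty": 0,"tz": 0,"rx": 0,"ry": 0,"rz": 0},{"grip": 0.6,"tx": 0.065,"ty": 0,"tz": 0,"rx": 0,"ry": 0,"rz": 0},{"grip": 0.6,"tx": 0.09,"ty": 0,"tz": 0,"rx": 0,"ry": 0,"rz": 0},{"grip": 0.6,"tx": 0.105,"ty": 0,"tz": 0,"rx": 0,"ry": 0,"rz": 0},{"grip": 0.6,"tx": 0.112,"ty": 0,"tz": 0,"rx": 0,"ry": 0,"rz": 0},{"grip": 0.6,"tx": 0.112,"ty": 0,"tz": 0,"rx": 0,"ry": 0,"rz": 0}]'

```text
t: 8.3
tool_pos: [0.5571, 0.0884, 0.1348]
orientation: [-0.287, 0.647, 0.287, 0.646]
wrist_force: [-0.5, 0.7, 0.4]
opening: 0.601
```

Call:
step_arm --deltas '[{"grip": 0.1,"tx": 0,"ty": 0,"tz": 0,"rx": 0,"ry": 0,"rz": 0},{"grip": 0.1,"tx": 0,"ty": 0,"tz": 0,"rx": 0,"ry": 0,"rz": 0},{"grip": 0.1,"tx": 0,"ty": 0,"tz": 0,"rx": 0,"ry": 0,"rz": 0},{"grip": 0.1,"tx": 0,"ty": 0,"tz": 0,"rx": 0,"ry": 0,"rz": 0},{"grip": 0.1,"tx": 0,"ty": 0,"tz": 0,"rx": 0,"ry": 0,"rz": 0}]' --newtons 40

```text
t: 8.8
tool_pos: [0.5566, 0.0874, 0.1365]
orientation: [-0.288, 0.647, 0.286, 0.646]
wrist_force: [-1.8, -0.9, 5.7]
opening: 0.177
```

```bash
cat > s.py <<'E'
from h import *
o,p,r,y=cur(); print(o["t"],p.round(4),"yaw",np.degrees(y).round(2),"q",o["q"].round(2),"F",o["wrist_force"].round(2),"M",o["moment"].round(3),o["opening"])
E
python3 s.py
```

```text
8.8 [0.5566 0.0874 0.1365] yaw 47.85 q [ 0.17  0.69 -0.59  1.84  0.54  0.77  0.12] F [-1.78 -0.88  5.74] M [-0.495  0.576  0.086] 0.1772655759007759
```

The bar is gripped, with an opening of about 15 mm. I'll raise slightly to clear the housing, then begin turning clockwise (+rx).

Call:
step_arm --deltas '[{"grip": 0.1,"tx": -0.002,"ty": 0,"tz": 0,"rx": 0,"ry": 0,"rz": 0},{"grip": 0.1,"tx": -0.002,"ty": 0,"tz": 0,"rx": 4,"ry": 0,"rz": 0},{"grip": 0.1,"tx": -0.002,"ty": 0,"tz": 0,"rx": 8,"ry": 0,"rz": 0},{"grip": 0.1,"tx": -0.002,"ty": 0,"tz": 0,"rx": 12,"ry": 0,"rz": 0},{"grip": 0.1,"tx": -0.002,"ty": 0,"tz": 0,"rx": 16,"ry": 0,"rz": 0},{"grip": 0.1,"tx": -0.002,"ty": 0,"tz": 0,"rx": 20,"ry": 0,"rz": 0}]'

```text
t: 9.4
tool_pos: [0.5561, 0.0871, 0.1367]
orientation: [-0.17, 0.687, 0.169, 0.686]
wrist_force: [-0.9, -2.8, -5.8]
opening: 0.174
```

```bash
python3 s.py
```

```text
9.4 [0.5561 0.0871 0.1367] yaw 27.71 q [ 0.11  0.67 -0.5   1.84  0.46  0.74 -0.15] F [-0.89 -2.77 -5.78] M [-0.577  0.024  0.111] 0.1744689462741205
```

Call:
step_arm --deltas '[{"grip": 0.1,"tx": 0.001,"ty": 0,"tz": 0,"rx": 4,"ry": 0,"rz": 0},{"grip": 0.1,"tx": 0.001,"ty": 0,"tz": 0,"rx": 8,"ry": 0,"rz": 0},{"grip": 0.1,"tx": 0.001,"ty": 0,"tz": 0,"rx": 12,"ry": 0,"rz": 0},{"grip": 0.1,"tx": 0.001,"ty": 0,"tz": 0,"rx": 16,"ry": 0,"rz": 0},{"grip": 0.1,"tx": 0.001,"ty": 0,"tz": 0,"rx": 20,"ry": 0,"rz": 0}]'

```text
t: 9.9
tool_pos: [0.5558, 0.0869, 0.1366]
orientation: [-0.048, 0.706, 0.047, 0.705]
wrist_force: [-3.6, -2.8, 1.6]
opening: 0.175
```

```bash
python3 s.py
```

```text
9.9 [0.5558 0.0869 0.1366] yaw 7.7 q [ 0.05  0.66 -0.4   1.85  0.37  0.72 -0.42] F [-3.58 -2.77  1.6 ] M [-0.831  0.662  0.145] 0.17457699886926742
```

Call:
step_arm --deltas '[{"grip": 0.1,"tx": 0,"ty": 0,"tz": 0,"rx": 4,"ry": 0,"rz": 0},{"grip": 0.1,"tx": 0,"ty": 0,"tz": 0,"rx": 8,"ry": 0,"rz": 0},{"grip": 0.1,"tx": 0,"ty": 0,"tz": 0,"rx": 12,"ry": 0,"rz": 0},{"grip": 0.1,"tx": 0,"ty": 0,"tz": 0,"rx": 16,"ry": 0,"rz": 0}]'

```text
t: 10.3
tool_pos: [0.5553, 0.0869, 0.1366]
orientation: [0.05, 0.706, -0.052, 0.704]
wrist_force: [-4.9, -3.7, 2.3]
opening: 0.174
```

```bash
python3 s.py
```

```text
10.3 [0.5553 0.0869 0.1366] yaw -8.29 q [ 0.    0.65 -0.32  1.85  0.3   0.7  -0.64] F [-4.92 -3.65  2.25] M [-0.845  0.84   0.194] 0.17421316917359364
```

About 56° turned, with Mz rising slowly to about 0.19. From here I'll take small steps with a reading after each, and recentre by 1 mm to relieve the lateral force.

Call:
step_arm --deltas '[{"grip": 0.1,"tx": 0,"ty": -0.001,"tz": -0.001,"rx": 3,"ry": 0,"rz": 0},{"grip": 0.1,"tx": 0,"ty": -0.001,"tz": -0.001,"rx": 6,"ry": 0,"rz": 0}]'

```text
t: 10.5
tool_pos: [0.5551, 0.0868, 0.1366]
orientation: [0.087, 0.702, -0.088, 0.701]
wrist_force: [-1.9, -3.1, 0.3]
opening: 0.176
```

```bash
python3 s.py
```

```text
10.5 [0.5551 0.0868 0.1366] yaw -14.23 q [-0.02  0.64 -0.29  1.85  0.28  0.69 -0.72] F [-1.94 -3.1   0.31] M [-0.527  0.375  0.187] 0.1755131919389123
```

Call:
step_arm --deltas '[{"grip": 0.1,"tx": 0,"ty": 0,"tz": 0,"rx": 3,"ry": 0,"rz": 0},{"grip": 0.1,"tx": 0,"ty": 0,"tz": 0,"rx": 6,"ry": 0,"rz": 0}]'

```text
t: 10.7
tool_pos: [0.555, 0.0869, 0.1366]
orientation: [0.124, 0.697, -0.125, 0.696]
wrist_force: [-2.1, -1.8, 0.2]
opening: 0.178
```

```bash
python3 s.py
```

```text
10.7 [0.555  0.0869 0.1366] yaw -20.22 q [-0.04  0.64 -0.26  1.85  0.25  0.69 -0.79] F [-2.11 -1.84  0.22] M [-0.597  0.419  0.177] 0.17849120483044964
```

Torque is steady at about 0.18 N·m. I'll continue.

Call:
step_arm --deltas '[{"grip": 0.1,"tx": 0,"ty": 0,"tz": 0,"rx": 3,"ry": 0,"rz": 0},{"grip": 0.1,"tx": 0,"ty": 0,"tz": 0,"rx": 6,"ry": 0,"rz": 0}]'

```text
t: 10.9
tool_pos: [0.5548, 0.0869, 0.1366]
orientation: [0.16, 0.689, -0.161, 0.688]
wrist_force: [-2.5, -2.4, 1.0]
opening: 0.173
```

```bash
python3 s.py
```

```text
10.9 [0.5548 0.0869 0.1366] yaw -26.21 q [-0.05  0.64 -0.23  1.85  0.22  0.68 -0.87] F [-2.54 -2.43  0.95] M [-0.591  0.491  0.18 ] 0.17290813241047526
```

Call:
step_arm --deltas '[{"grip": 0.1,"tx": 0,"ty": 0,"tz": 0,"rx": 3,"ry": 0,"rz": 0},{"grip": 0.1,"tx": 0,"ty": 0,"tz": 0,"rx": 6,"ry": 0,"rz": 0}]'

```text
t: 11.1
tool_pos: [0.5547, 0.087, 0.1366]
orientation: [0.196, 0.68, -0.197, 0.679]
wrist_force: [-3.0, -2.7, 0.9]
opening: 0.174
```

```bash
python3 s.py
```

```text
11.1 [0.5547 0.087  0.1366] yaw -32.21 q [-0.07  0.63 -0.2   1.85  0.19  0.68 -0.95] F [-2.97 -2.65  0.87] M [-0.529  0.6    0.157] 0.17425925268193576
```

Call:
step_arm --deltas '[{"grip": 0.1,"tx": 0,"ty": 0,"tz": 0,"rx": 3,"ry": 0,"rz": 0},{"grip": 0.1,"tx": 0,"ty": 0,"tz": 0,"rx": 6,"ry": 0,"rz": 0}]'

```text
t: 11.3
tool_pos: [0.5546, 0.0871, 0.1366]
orientation: [0.231, 0.669, -0.232, 0.668]
wrist_force: [-1.8, -2.2, 1.3]
opening: 0.174
```

```bash
python3 s.py
```

```text
11.3 [0.5546 0.0871 0.1366] yaw -38.21 q [-0.09  0.63 -0.17  1.85  0.16  0.67 -1.03] F [-1.82 -2.23  1.31] M [-0.564  0.64   0.201] 0.17419381505344755
```

Call:
step_arm --deltas '[{"grip": 0.1,"tx": 0,"ty": 0,"tz": 0,"rx": 3,"ry": 0,"rz": 0},{"grip": 0.1,"tx": 0,"ty": 0,"tz": 0,"rx": 6,"ry": 0,"rz": 0}]'

```text
t: 11.5
tool_pos: [0.5544, 0.0871, 0.1366]
orientation: [0.265, 0.656, -0.267, 0.654]
wrist_force: [-3.6, -1.6, 1.6]
opening: 0.175
```

```bash
python3 s.py
```

```text
11.5 [0.5544 0.0871 0.1366] yaw -44.2 q [-0.11  0.63 -0.14  1.85  0.14  0.67 -1.11] F [-3.58 -1.6   1.63] M [-0.521  0.706  0.196] 0.1753580527731292
```

Call:
step_arm --deltas '[{"grip": 0.1,"tx": 0,"ty": 0,"tz": 0,"rx": 3,"ry": 0,"rz": 0},{"grip": 0.1,"tx": 0,"ty": 0,"tz": 0,"rx": 6,"ry": 0,"rz": 0}]'

```text
t: 11.7
tool_pos: [0.5544, 0.0872, 0.1366]
orientation: [0.299, 0.641, -0.301, 0.64]
wrist_force: [-3.4, -1.4, 1.4]
opening: 0.175
```

```bash
python3 s.py
```

```text
11.7 [0.5544 0.0872 0.1366] yaw -50.2 q [-0.13  0.63 -0.11  1.86  0.11  0.67 -1.19] F [-3.45 -1.43  1.4 ] M [-0.63   0.705  0.166] 0.17502414763055624
```

Call:
step_arm --deltas '[{"grip": 0.1,"tx": 0,"ty": 0,"tz": 0,"rx": 3,"ry": 0,"rz": 0},{"grip": 0.1,"tx": 0,"ty": 0,"tz": 0,"rx": 6,"ry": 0,"rz": 0}]'

```text
t: 11.9
tool_pos: [0.5542, 0.0874, 0.1366]
orientation: [0.332, 0.625, -0.334, 0.623]
wrist_force: [-3.9, -1.9, 1.5]
opening: 0.18
```

```bash
python3 s.py
```

```text
11.9 [0.5542 0.0874 0.1366] yaw -56.19 q [-0.15  0.63 -0.08  1.86  0.08  0.66 -1.26] F [-3.92 -1.89  1.55] M [-0.474  0.804  0.205] 0.17983286209488125
```

Call:
step_arm --deltas '[{"grip": 0.1,"tx": 0,"ty": 0,"tz": 0,"rx": 3,"ry": 0,"rz": 0},{"grip": 0.1,"tx": 0,"ty": 0,"tz": 0,"rx": 6,"ry": 0,"rz": 0}]'

```text
t: 12.1
tool_pos: [0.5541, 0.0875, 0.1366]
orientation: [0.364, 0.606, -0.366, 0.605]
wrist_force: [-4.4, -1.2, 2.0]
opening: 0.173
```

```bash
python3 s.py
```

```text
12.1 [0.5541 0.0875 0.1366] yaw -62.13 q [-0.17  0.63 -0.05  1.86  0.05  0.66 -1.34] F [-4.41 -1.18  1.96] M [-0.492  0.919  0.422] 0.17262755314985795
```

Call:
step_arm --deltas '[{"grip": 0.1,"tx": 0,"ty": 0,"tz": 0,"rx": 3,"ry": 0,"rz": 0},{"grip": 0.1,"tx": 0,"ty": 0,"tz": 0,"rx": 6,"ry": 0,"rz": 0}]'

```text
t: 12.3
tool_pos: [0.5541, 0.0876, 0.1366]
orientation: [0.395, 0.587, -0.397, 0.585]
wrist_force: [-3.9, -1.1, 1.9]
opening: 0.179
```

```bash
python3 s.py
```

```text
12.3 [0.5541 0.0876 0.1366] yaw -68.13 q [-0.19  0.63 -0.02  1.86  0.02  0.66 -1.42] F [-3.9  -1.1   1.94] M [-0.37   0.89   0.282] 0.17857835677920375
```

Torque peaked at 0.42 near yaw −62° and is now falling (0.28). The click is close, so I'll use single fine rows.

Call:
step_arm --deltas '[{"grip": 0.1,"tx": 0,"ty": 0,"tz": 0,"rx": 2,"ry": 0,"rz": 0}]'

```text
t: 12.4
tool_pos: [0.5541, 0.0877, 0.1366]
orientation: [0.406, 0.579, -0.407, 0.578]
wrist_force: [-5.0, -1.4, 3.9]
opening: 0.179
```

```bash
python3 s.py
```

```text
12.4 [0.5541 0.0877 0.1366] yaw -70.17 q [-0.2   0.63 -0.01  1.86  0.01  0.66 -1.44] F [-4.95 -1.43  3.89] M [-0.419  1.162  0.159] 0.17873007448644568
```

Call:
step_arm --deltas '[{"grip": 0.1,"tx": 0,"ty": 0,"tz": 0,"rx": 2,"ry": 0,"rz": 0}]'

```text
t: 12.5
tool_pos: [0.5541, 0.0877, 0.1366]
orientation: [0.416, 0.572, -0.417, 0.57]
wrist_force: [-5.0, -0.9, 3.6]
opening: 0.178
```

```bash
python3 s.py
```

```text
12.5 [0.5541 0.0877 0.1366] yaw -72.19 q [-0.2   0.63 -0.    1.86  0.    0.66 -1.47] F [-4.99 -0.92  3.61] M [-0.426  1.234 -0.059] 0.17791008130468214
```

Call:
step_arm --deltas '[{"grip": 0.1,"tx": 0,"ty": 0,"tz": 0,"rx": 2,"ry": 0,"rz": 0}]'

```text
t: 12.6
tool_pos: [0.5541, 0.0878, 0.1366]
orientation: [0.426, 0.565, -0.427, 0.563]
wrist_force: [-6.2, -0.9, 4.2]
opening: 0.176
```

```bash
python3 s.py
```

```text
12.6 [0.5541 0.0878 0.1366] yaw -74.23 q [-0.21  0.63  0.01  1.86 -0.01  0.66 -1.5 ] F [-6.21 -0.94  4.2 ] M [-0.325  1.209 -0.167] 0.17634650379079028
```

Call:
step_arm --deltas '[{"grip": 0.1,"tx": 0,"ty": 0,"tz": 0,"rx": 2,"ry": 0,"rz": 0}]'

```text
t: 12.7
tool_pos: [0.554, 0.0878, 0.1366]
orientation: [0.436, 0.557, -0.437, 0.555]
wrist_force: [-5.2, -2.1, 2.3]
opening: 0.174
```

```bash
python3 s.py
```

```text
12.7 [0.554  0.0878 0.1366] yaw -76.26 q [-0.22  0.63  0.02  1.86 -0.02  0.66 -1.52] F [-5.23 -2.11  2.33] M [-0.377  1.107 -0.183] 0.17390400658078276
```

The torque is now negative, so the clutch is past half a notch and pulling towards the next one. I'll follow it to the notch, expected near yaw −90°, and watch the torque.

Call:
step_arm --deltas '[{"grip": 0.1,"tx": 0,"ty": 0,"tz": 0,"rx": 3,"ry": 0,"rz": 0}]'

```text
t: 12.8
tool_pos: [0.554, 0.0879, 0.1366]
orientation: [0.45, 0.546, -0.452, 0.544]
wrist_force: [-5.7, -1.6, 4.3]
opening: 0.175
```

```bash
python3 s.py
```

```text
12.8 [0.554  0.0879 0.1366] yaw -79.21 q [-0.23  0.63  0.03  1.86 -0.03  0.66 -1.56] F [-5.68 -1.58  4.32] M [-0.315  1.217  0.203] 0.175126278930942
```

Call:
step_arm --deltas '[{"grip": 0.1,"tx": 0,"ty": 0,"tz": 0,"rx": 3,"ry": 0,"rz": 0}]'

```text
t: 12.9
tool_pos: [0.554, 0.0879, 0.1366]
orientation: [0.464, 0.534, -0.466, 0.532]
wrist_force: [-6.0, -1.5, 3.8]
opening: 0.178
```

```bash
python3 s.py
```

```text
12.9 [0.554  0.0879 0.1366] yaw -82.2 q [-0.24  0.63  0.05  1.86 -0.05  0.66 -1.6 ] F [-6.02 -1.52  3.78] M [-0.313  1.257  0.222] 0.1781064174026854
```

Torque is back at the friction level (0.2) after going negative. I'll continue in small steps towards the notch and stop at any sign of a second climb.

Call:
step_arm --deltas '[{"grip": 0.1,"tx": 0,"ty": 0,"tz": 0,"rx": 2,"ry": 0,"rz": 0}]'

```text
t: 13.0
tool_pos: [0.554, 0.088, 0.1366]
orientation: [0.473, 0.526, -0.475, 0.524]
wrist_force: [-6.1, -1.7, 4.4]
opening: 0.172
```

```bash
python3 s.py
```

```text
13.0 [0.554  0.088  0.1366] yaw -84.18 q [-0.24  0.63  0.06  1.86 -0.06  0.66 -1.62] F [-6.12 -1.7   4.44] M [-0.268  1.271  0.168] 0.17207205738736403
```

Call:
step_arm --deltas '[{"grip": 0.1,"tx": 0,"ty": 0,"tz": 0,"rx": 2,"ry": 0,"rz": 0}]'

```text
t: 13.1
tool_pos: [0.554, 0.088, 0.1366]
orientation: [0.482, 0.517, -0.484, 0.516]
wrist_force: [-6.0, -0.8, 4.0]
opening: 0.178
```

```bash
python3 s.py
```

```text
13.1 [0.554  0.088  0.1366] yaw -86.16 q [-0.25  0.63  0.07  1.86 -0.06  0.66 -1.65] F [-6.04 -0.84  4.  ] M [-0.344  1.31   0.162] 0.17835806375029048
```

Call:
step_arm --deltas '[{"grip": 0.1,"tx": 0,"ty": 0,"tz": 0,"rx": 0,"ry": 0,"rz": 0},{"grip": 0.1,"tx": 0,"ty": 0,"tz": 0,"rx": 0,"ry": 0,"rz": 0}]'

```text
t: 13.3
tool_pos: [0.554, 0.088, 0.1366]
orientation: [0.482, 0.518, -0.483, 0.516]
wrist_force: [-6.0, -0.9, 3.7]
opening: 0.176
```

```bash
python3 s.py
python3 - <<'E'
from h import *
d=cal()
a=d["side"][2][120:220,180:280,::-1]; b=d["top"][2][120:220,210:310,::-1]
cv2.imwrite("pics/s6.png",np.hstack([cv2.resize(i,None,fx=4,fy=4,interpolation=cv2.INTER_CUBIC) for i in(a,b)]))
E
```

```text
13.3 [0.554  0.088  0.1366] yaw -86.08 q [-0.25  0.63  0.07  1.86 -0.06  0.66 -1.65] F [-6.   -0.87  3.68] M [-0.3    1.277  0.116] 0.176100815908586
```

View pics/s6.png

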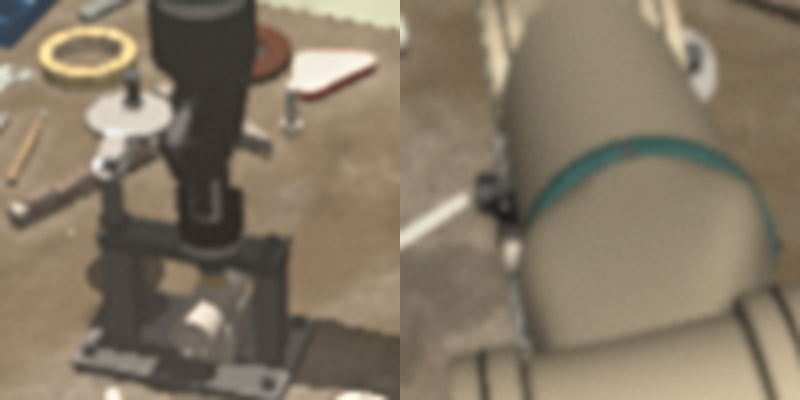

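After the sharp drop the torque is flat, at about 0.12–0.16. The climb began near yaw −55.5°, so one full notch (0.63 rad, or 36°) puts the target at about −91.5°. The side view shows the brass tip down on the tube and the cover still aside. I'll go 5° further in two checked steps.

Call:
step_arm --deltas '[{"grip": 0.1,"tx": 0,"ty": 0,"tz": 0,"rx": 2.5,"ry": 0,"rz": 0}]'

```text
t: 13.5
tool_pos: [0.554, 0.0881, 0.1366]
orientation: [0.493, 0.507, -0.495, 0.505]
wrist_force: [-6.0, -1.3, 3.8]
opening: 0.172
```

```bash
python3 s.py
```

```text
13.5 [0.554  0.0881 0.1366] yaw -88.62 q [-0.26  0.63  0.08  1.86 -0.08  0.66 -1.68] F [-5.96 -1.28  3.81] M [-0.28   1.287  0.191] 0.17245468034061992
```

Call:
step_arm --deltas '[{"grip": 0.1,"tx": 0,"ty": 0,"tz": 0,"rx": 2,"ry": 0,"rz": 0}]'

```text
t: 13.6
tool_pos: [0.554, 0.0881, 0.1366]
orientation: [-0.502, -0.498, 0.504, -0.496]
wrist_force: [-6.1, -1.1, 4.2]
opening: 0.178
```

```bash
python3 s.py
```

```text
13.6 [0.554  0.0881 0.1366] yaw -90.67 q [-0.26  0.63  0.09  1.86 -0.09  0.66 -1.71] F [-6.09 -1.06  4.25] M [-0.264  1.357  0.185] 0.1782141961984442
```

The torque is still flat with no second climb, and the yaw is 35° past onset, a slip of about 0.61 rad. I'll stop here, hold briefly, release and lift.

Call:
step_arm --deltas '[{"grip": 0.1,"tx": 0,"ty": 0,"tz": 0,"rx": 0,"ry": 0,"rz": 0},{"grip": 0.1,"tx": 0,"ty": 0,"tz": 0,"rx": 0,"ry": 0,"rz": 0},{"grip": 0.1,"tx": 0,"ty": 0,"tz": 0,"rx": 0,"ry": 0,"rz": 0},{"grip": 0.6,"tx": 0,"ty": 0,"tz": 0,"rx": 0,"ry": 0,"rz": 0},{"grip": 0.6,"tx": 0,"ty": 0,"tz": 0,"rx": 0,"ry": 0,"rz": 0},{"grip": 0.6,"tx": 0,"ty": 0,"tz": 0,"rx": 0,"ry": 0,"rz": 0},{"grip": 0.6,"tx": 0,"ty": 0,"tz": 0,"rx": 0,"ry": 0,"rz": 0},{"grip": 0.6,"tx": -0.03,"ty": 0,"tz": 0,"rx": 0,"ry": 0,"rz": 0},{"grip": 0.6,"tx": -0.07,"ty": 0,"tz": 0,"rx": 0,"ry": 0,"rz": 0},{"grip": 0.6,"tx": -0.115,"ty": 0,"tz": 0,"rx": 0,"ry": 0,"rz": 0},{"grip": 0.6,"tx": -0.115,"ty": 0,"tz": 0,"rx": 0,"ry": 0,"rz": 0}]'

```text
t: 14.7
tool_pos: [0.5601, 0.0883, 0.2574]
orientation: [0.507, 0.495, -0.499, 0.5]
wrist_force: [1.4, 0.5, 0.4]
opening: 0.595
```

```bash
python3 s.py
python3 - <<'E'
from h import *
o,p,r,y=cur()
# handle target: where released, fully aside; arc geometry
print(delta(p,r,[.6585,.0065,.251],toolR(np.radians(15.9))))
d=cal()
a=d["side"][2][120:220,180:280,::-1]; b=d["top"][2][120:220,210:310,::-1]
cv2.imwrite("pics/s7.png",np.hstack([cv2.resize(i,None,fx=4,fy=4,interpolation=cv2.INTER_CUBIC) for i in(a,b)]))
c=d["side"][2][158:188,218:246,::-1].max(2).astype(float); c=np.clip((c-10)/60,0,1)*255
cv2.imwrite("pics/k7.png",cv2.resize(c.astype(np.uint8),None,fx=14,fy=14,interpolation=cv2.INTER_CUBIC))
E
```

```text
14.7 [0.5601 0.0883 0.2574] yaw -90.64 q [-0.28  0.47  0.11  1.74 -0.07  0.92 -1.72] F [1.43 0.51 0.45] M [-0.026 -0.024  0.028] 0.5949133695539915
[ 7.400000e-03  9.930000e-02  8.070000e-02 -1.065403e+02  5.573000e-01
 -6.344000e-01]
```

View pics/s7.png

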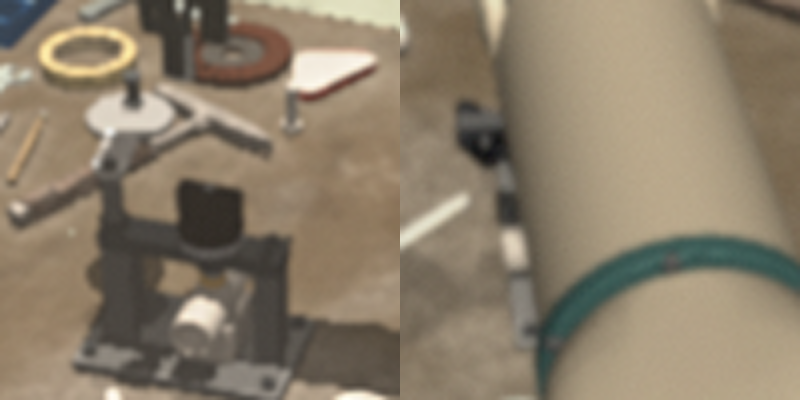

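View pics/k7.png

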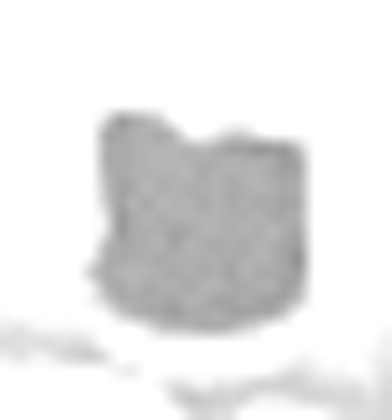

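The bar now lies along x where it was left. The cover is still aside (handle at (132,85) in the side view), and the tip is on the tube. I'll go back to the handle.

Call:
step_arm --deltas '[{"grip": 0.6,"tx": 0,"ty": 0.01,"tz": 0.008,"rx": -8,"ry": 0,"rz": 0},{"grip": 0.6,"tx": 0,"ty": 0.02,"tz": 0.016,"rx": -16,"ry": 0,"rz": 0},{"grip": 0.6,"tx": 0,"ty": 0.03,"tz": 0.024,"rx": -24,"ry": 0,"rz": 0},{"grip": 0.6,"tx": 0,"ty": 0.04,"tz": 0.032,"rx": -32,"ry": 0,"rz": 0},{"grip": 0.6,"tx": 0,"ty": 0.05,"tz": 0.04,"rx": -40,"ry": 0,"rz": 0},{"grip": 0.6,"tx": 0,"ty": 0.06,"tz": 0.048,"rx": -48,"ry": 0,"rz": 0},{"grip": 0.6,"tx": 0,"ty": 0.07,"tz": 0.056,"rx": -56,"ry": 0,"rz": 0},{"grip": 0.6,"tx": 0,"ty": 0.08,"tz": 0.064,"rx": -64,"ry": 0,"rz": 0},{"grip": 0.6,"tx": 0,"ty": 0.09,"tz": 0.072,"rx": -72,"ry": 0,"rz": 0},{"grip": 0.6,"tx": 0,"ty": 0.0993,"tz": 0.0807,"rx": -80,"ry": 0,"rz": 0},{"grip": 0.6,"tx": 0,"ty": 0.0993,"tz": 0.0807,"rx": -88,"ry": 0,"rz": 0},{"grip": 0.6,"tx": 0,"ty": 0.0993,"tz": 0.0807,"rx": -96,"ry": 0,"rz": 0},{"grip": 0.6,"tx": 0,"ty": 0.0993,"tz": 0.0807,"rx": -104,"ry": 0,"rz": 0},{"grip": 0.6,"tx": 0,"ty": 0.0993,"tz": 0.0807,"rx": -106.5,"ry": 0,"rz": 0},{"grip": 0.6,"tx": 0,"ty": 0.0993,"tz": 0.0807,"rx": -106.5,"ry": 0,"rz": 0}]'

```text
t: 16.3
tool_pos: [0.6532, 0.0059, 0.2492]
orientation: [-0.097, 0.702, 0.098, 0.699]
wrist_force: [-0.8, 0.0, -0.4]
opening: 0.601
```

```bash
python3 s.py
python3 - <<'E'
from h import *
o,p,r,y=cur(); print(delta(p,r,[.6583,.0068,.168],toolR(np.radians(15.9))))
d=cal()
a=d["side"][2][90:220,170:300,::-1];b=d["top"][2][110:200,220:310,::-1]
cv2.imwrite("pics/s8.png",np.hstack([cv2.resize(i,(400,400),interpolation=cv2.INTER_CUBIC) for i in(a,b)]))
E
```

```text
16.3 [0.6532 0.0059 0.2492] yaw 15.89 q [ 0.17  0.64 -0.38  1.47  0.25  1.08  0.01] F [-0.75  0.03 -0.43] M [-0.032  0.047  0.041] 0.6014759923948582
[ 0.0811 -0.0007  0.0054 -0.0138 -0.1838 -0.0926]
```

View pics/s8.png

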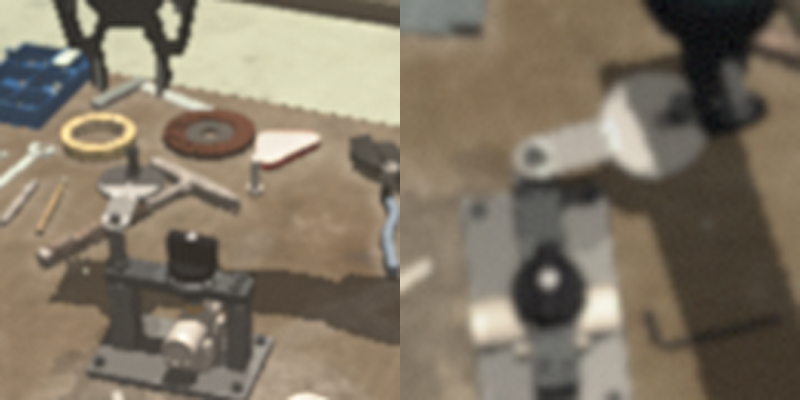

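The jaws are above the handle (side (130,155), top (680,108)), and the knob's dot is at (548,278) in the top view with nothing disturbed. I'll descend and grip.

Call:
step_arm --deltas '[{"grip": 0.6,"tx": 0.02,"ty": -0.0005,"tz": 0.0054,"rx": 0,"ry": 0,"rz": 0},{"grip": 0.6,"tx": 0.045,"ty": -0.0005,"tz": 0.0054,"rx": 0,"ry": 0,"rz": 0},{"grip": 0.6,"tx": 0.067,"ty": -0.0005,"tz": 0.0054,"rx": 0,"ry": 0,"rz": 0},{"grip": 0.6,"tx": 0.079,"ty": -0.0005,"tz": 0.0054,"rx": 0,"ry": 0,"rz": 0},{"grip": 0.6,"tx": 0.079,"ty": -0.0005,"tz": 0.0054,"rx": 0,"ry": 0,"rz": 0},{"grip": 0.1,"tx": 0.079,"ty": -0.0005,"tz": 0.0054,"rx": 0,"ry": 0,"rz": 0},{"grip": 0.1,"tx": 0.079,"ty": -0.0005,"tz": 0.0054,"rx": 0,"ry": 0,"rz": 0},{"grip": 0.1,"tx": 0.079,"ty": -0.0005,"tz": 0.0054,"rx": 0,"ry": 0,"rz": 0},{"grip": 0.1,"tx": 0.079,"ty": -0.0005,"tz": 0.0054,"rx": 0,"ry": 0,"rz": 0},{"grip": 0.1,"tx": 0.079,"ty": -0.0005,"tz": 0.0054,"rx": 0,"ry": 0,"rz": 0}]' --newtons 30

```text
t: 17.4
tool_pos: [0.6584, 0.0065, 0.1737]
orientation: [-0.098, 0.701, 0.097, 0.7]
wrist_force: [-4.3, -0.3, 5.2]
opening: 0.13
```

```bash
python3 s.py
python3 - <<'E'
from h import *
o,p,r,y=cur()
h0=np.array([.54271,.07529]); a0=np.radians(-167.33)
pinc=h0-.094*np.array([np.cos(a0),np.sin(a0)]); pinc[1]+=.0008
v=p[:2]-pinc; a1=np.arctan2(v[1],v[0]); R0=np.linalg.norm(v); print(pinc,R0,np.degrees(a1-a0))
for th in range(5,105,5):
    a=a1-np.radians(th); P=np.r_[pinc+R0*np.array([np.cos(a),np.sin(a)]),p[2]]
    print(th,delta(p,r,P,r)[:3].round(4))
E
```

```text
17.4 [0.6584 0.0065 0.1737] yaw 15.85 q [ 0.15  0.72 -0.35  1.54  0.29  0.93 -0.02] F [-4.29 -0.3   5.19] M [-0.177  1.089  0.   ] 0.13000947375293953
[0.63442106 0.09670753] 0.09329318422002637 92.20845454958426
5 [ 0.      0.0005 -0.0081]
10 [ 0.      0.0017 -0.0162]
15 [ 0.      0.0036 -0.0241]
20 [ 0.0001  0.0062 -0.0318]
25 [ 0.0001  0.0094 -0.0393]
30 [ 0.0001  0.0133 -0.0464]
35 [ 0.0001  0.0178 -0.0532]
40 [ 0.0001  0.0228 -0.0596]
45 [ 0.0001  0.0284 -0.0655]
50 [ 0.0001  0.0345 -0.0709]
55 [ 0.0001  0.0411 -0.0757]
60 [ 0.0001  0.048  -0.08  ]
65 [ 0.0001  0.0553 -0.0836]
70 [ 0.0001  0.0629 -0.0866]
75 [ 0.0001  0.0707 -0.0889]
80 [ 0.0001  0.0786 -0.0906]
85 [ 0.0001  0.0867 -0.0915]
90 [ 0.0001  0.0949 -0.0917]
95 [ 1.00e-04  1.03e-01 -9.12e-02]
100 [ 1.00e-04  1.11e-01 -9.00e-02]
```

Call:
step_arm --deltas '[{"grip": 0.1,"tx": 0,"ty": 0.0005,"tz": -0.0081,"rx": 5,"ry": 0,"rz": 0},{"grip": 0.1,"tx": 0,"ty": 0.0017,"tz": -0.0162,"rx": 10,"ry": 0,"rz": 0},{"grip": 0.1,"tx": 0,"ty": 0.0036,"tz": -0.0241,"rx": 15,"ry": 0,"rz": 0},{"grip": 0.1,"tx": 0,"ty": 0.0062,"tz": -0.0318,"rx": 20,"ry": 0,"rz": 0},{"grip": 0.1,"tx": 0,"ty": 0.0094,"tz": -0.0393,"rx": 25,"ry": 0,"rz": 0},{"grip": 0.1,"tx": 0,"ty": 0.0133,"tz": -0.0464,"rx": 30,"ry": 0,"rz": 0},{"grip": 0.1,"tx": 0,"ty": 0.0178,"tz": -0.0532,"rx": 35,"ry": 0,"rz": 0},{"grip": 0.1,"tx": 0,"ty": 0.0228,"tz": -0.0596,"rx": 40,"ry": 0,"rz": 0},{"grip": 0.1,"tx": 0,"ty": 0.0284,"tz": -0.0655,"rx": 45,"ry": 0,"rz": 0},{"grip": 0.1,"tx": 0,"ty": 0.0345,"tz": -0.0709,"rx": 50,"ry": 0,"rz": 0}]'

```text
t: 18.4
tool_pos: [0.5819, 0.0184, 0.1737]
orientation: [0.208, 0.675, -0.21, 0.676]
wrist_force: [-1.6, -4.2, 4.2]
opening: 0.13
```

```bash
python3 s.py
cat > arc.py <<'E'
from h import *
import sys
o,p,r,y=cur()
pinc=np.array([.6344,.0967])
v=p[:2]-pinc; a1=np.arctan2(v[1],v[0]); print(np.linalg.norm(v),"cover deg est",(np.degrees(a1)+360-185.5)%360)
for th in eval(sys.argv[1]):
    a=a1-np.radians(th); P=np.r_[pinc+.0933*np.array([np.cos(a),np.sin(a)]),p[2]]
    print(th,delta(p,r,P,r)[:3].round(4))
E
python3 arc.py "range(5,60,5)"
```

```text
18.4 [0.5819 0.0184 0.1737] yaw -34.42 q [-0.01  0.6  -0.11  1.77  0.09  0.77 -0.77] F [-1.57 -4.15  4.19] M [-0.827  0.395  0.002] 0.12976197026573344
0.09431554902331954 cover deg est 50.65203642527217
5 [-0.      0.0013 -0.0081]
10 [-0.      0.0023 -0.0162]
15 [-0.0001  0.004  -0.0242]
20 [-0.0001  0.0063 -0.032 ]
25 [-0.0001  0.0094 -0.0395]
30 [-0.0001  0.013  -0.0468]
35 [-0.0002  0.0174 -0.0537]
40 [-0.0002  0.0222 -0.0602]
45 [-0.0002  0.0277 -0.0663]
50 [-0.0002  0.0336 -0.0718]
55 [-0.0003  0.04   -0.0768]
```

Call:
step_arm --deltas '[{"grip": 0.1,"tx": 0,"ty": 0.0006,"tz": -0.0081,"rx": 5,"ry": 0,"rz": 0},{"grip": 0.1,"tx": 0,"ty": 0.0018,"tz": -0.0162,"rx": 10,"ry": 0,"rz": 0},{"grip": 0.1,"tx": 0,"ty": 0.0036,"tz": -0.0242,"rx": 15,"ry": 0,"rz": 0},{"grip": 0.1,"tx": 0,"ty": 0.006,"tz": -0.032,"rx": 20,"ry": 0,"rz": 0},{"grip": 0.1,"tx": 0,"ty": 0.009,"tz": -0.0395,"rx": 25,"ry": 0,"rz": 0},{"grip": 0.1,"tx": 0,"ty": 0.0126,"tz": -0.0468,"rx": 30,"ry": 0,"rz": 0},{"grip": 0.1,"tx": 0,"ty": 0.017,"tz": -0.0537,"rx": 35,"ry": 0,"rz": 0},{"grip": 0.1,"tx": 0,"ty": 0.0218,"tz": -0.0602,"rx": 40,"ry": 0,"rz": 0},{"grip": 0.1,"tx": 0,"ty": 0.0273,"tz": -0.0663,"rx": 45,"ry": 0,"rz": 0},{"grip": 0.1,"tx": 0,"ty": 0.03,"tz": -0.069,"rx": 47,"ry": 0,"rz": 0},{"grip": 0.1,"tx": 0,"ty": 0.03,"tz": -0.069,"rx": 47,"ry": 0,"rz": 0}]'

```text
t: 19.5
tool_pos: [0.5408, 0.0846, 0.1736]
orientation: [0.46, 0.537, -0.46, 0.537]
wrist_force: [-3.5, -0.6, 6.4]
opening: 0.13
```

```bash
python3 s.py; python3 arc.py "range(1,9)"
```

```text
19.5 [0.5408 0.0846 0.1736] yaw -81.15 q [-0.29  0.56  0.13  1.87 -0.1   0.72 -1.52] F [-3.52 -0.56  6.43] M [-0.139  0.897 -0.188] 0.12993020016646117
0.09441294108643142 cover deg est 1.8365797354935864
1 [-0.      0.0012 -0.0016]
2 [ 0.      0.0013 -0.0032]
3 [ 0.      0.0014 -0.0048]
4 [ 0.      0.0015 -0.0065]
5 [ 0.      0.0017 -0.0081]
6 [ 0.      0.0019 -0.0097]
7 [ 0.      0.0021 -0.0113]
8 [ 0.      0.0024 -0.0129]
```

Call:
step_arm --deltas '[{"grip": 0.1,"tx": 0,"ty": 0.0005,"tz": -0.0016,"rx": 1,"ry": 0,"rz": 0},{"grip": 0.1,"tx": 0,"ty": 0.0006,"tz": -0.0032,"rx": 2,"ry": 0,"rz": 0},{"grip": 0.1,"tx": 0,"ty": 0.0006,"tz": -0.0032,"rx": 2,"ry": 0,"rz": 0}]'

```text
t: 19.8
tool_pos: [0.5405, 0.0869, 0.1736]
orientation: [0.469, 0.529, -0.47, 0.529]
wrist_force: [-4.0, -2.2, 6.7]
opening: 0.128
```

```bash
python3 s.py; python3 arc.py "range(1,5)"
```

```text
19.8 [0.5405 0.0869 0.1736] yaw -83.18 q [-0.3   0.56  0.14  1.87 -0.11  0.72 -1.55] F [-4.03 -2.22  6.75] M [-0.459  1.01  -0.115] 0.12760656265255124
0.09441371166199171 cover deg est 0.47335688718752067
1 [-0.      0.0012 -0.0016]
2 [-0.      0.0012 -0.0032]
3 [-0.      0.0013 -0.0049]
4 [-0.      0.0014 -0.0065]
```

Call:
step_arm --deltas '[{"grip": 0.1,"tx": 0,"ty": 0.0,"tz": -0.002,"rx": 1,"ry": 0,"rz": 0},{"grip": 0.1,"tx": 0,"ty": 0.0,"tz": -0.004,"rx": 2,"ry": 0,"rz": 0},{"grip": 0.1,"tx": 0,"ty": 0.0,"tz": -0.004,"rx": 2,"ry": 0,"rz": 0}]'

```text
t: 20.1
tool_pos: [0.5405, 0.087, 0.1736]
orientation: [0.477, 0.519, -0.481, 0.521]
wrist_force: [-3.5, -9.8, 7.1]
opening: 0.134
```

```bash
python3 s.py; python3 arc.py "range(1,3)"
```

```text
20.1 [0.5405 0.087  0.1736] yaw -85.27 q [-0.32  0.56  0.15  1.87 -0.12  0.72 -1.59] F [-3.48 -9.76  7.13] M [-1.954  0.876  0.002] 0.1337718312464132
0.09437806326069034 cover deg est 0.3723699253885968
1 [-0.      0.0011 -0.0016]
2 [-0.      0.0011 -0.0033]
```

It is hard against the closed stop: the force rose to 10 N with no further travel. I'll relax the push, release and lift clear.

Call:
step_arm --deltas '[{"grip": 0.1,"tx": 0,"ty": 0,"tz": 0.003,"rx": -1,"ry": 0,"rz": 0},{"grip": 0.55,"tx": 0,"ty": 0,"tz": 0.003,"rx": -1,"ry": 0,"rz": 0},{"grip": 0.55,"tx": 0,"ty": 0,"tz": 0.003,"rx": -1,"ry": 0,"rz": 0},{"grip": 0.55,"tx": 0,"ty": 0,"tz": 0.003,"rx": -1,"ry": 0,"rz": 0},{"grip": 0.55,"tx": 0,"ty": 0,"tz": 0.003,"rx": -1,"ry": 0,"rz": 0},{"grip": 0.55,"tx": -0.03,"ty": 0,"tz": 0.003,"rx": -1,"ry": 0,"rz": 0},{"grip": 0.55,"tx": -0.07,"ty": 0,"tz": 0.003,"rx": -1,"ry": 0,"rz": 0},{"grip": 0.55,"tx": -0.11,"ty": 0,"tz": 0.003,"rx": -1,"ry": 0,"rz": 0},{"grip": 0.55,"tx": -0.11,"ty": -0.04,"tz": 0.04,"rx": -1,"ry": 0,"rz": 0},{"grip": 0.55,"tx": -0.11,"ty": -0.04,"tz": 0.08,"rx": -1,"ry": 0,"rz": 0},{"grip": 0.55,"tx": -0.11,"ty": -0.04,"tz": 0.12,"rx": -1,"ry": 0,"rz": 0},{"grip": 0.55,"tx": -0.11,"ty": -0.04,"tz": 0.16,"rx": -1,"ry": 0,"rz": 0},{"grip": 0.55,"tx": -0.11,"ty": -0.04,"tz": 0.2,"rx": -1,"ry": 0,"rz": 0},{"grip": 0.55,"tx": -0.11,"ty": -0.04,"tz": 0.2,"rx": -1,"ry": 0,"rz": 0},{"grip": 0.55,"tx": -0.11,"ty": -0.04,"tz": 0.2,"rx": -1,"ry": 0,"rz": 0}]'

```text
t: 21.6
tool_pos: [0.5183, -0.1118, 0.2822]
orientation: [0.474, 0.525, -0.474, 0.524]
wrist_force: [0.0, -0.1, -0.8]
opening: 0.549
```

```bash
python3 s.py
python3 - <<'E'
from h import *
d=cal()
a=d["side"][2][145:230,180:280,::-1]; b=d["top"][2][130:215,215:315,::-1]
cv2.imwrite("pics/s9.png",np.hstack([cv2.resize(i,(400,340),interpolation=cv2.INTER_CUBIC) for i in(a,b)]))
cv2.imwrite("pics/full9.png",d["side"][2][:,:,::-1])
E
```

```text
21.6 [ 0.5183 -0.1118  0.2822] yaw -84.25 q [ 0.01  0.4   0.21  1.79 -0.1   0.96 -1.21] F [ 0.02 -0.09 -0.77] M [0.04  0.015 0.028] 0.5489458171268911
```

View pics/s9.png

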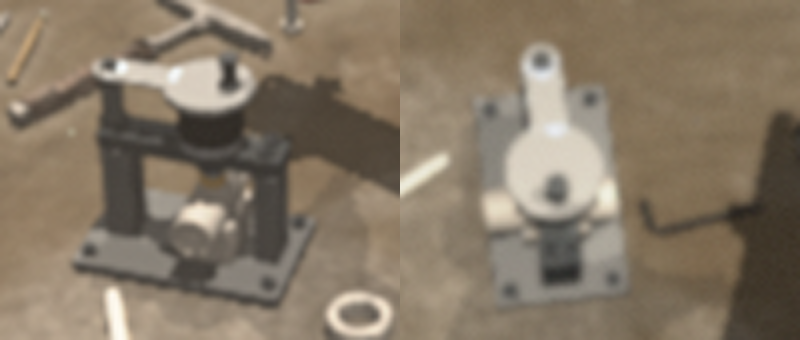

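View pics/full9.png

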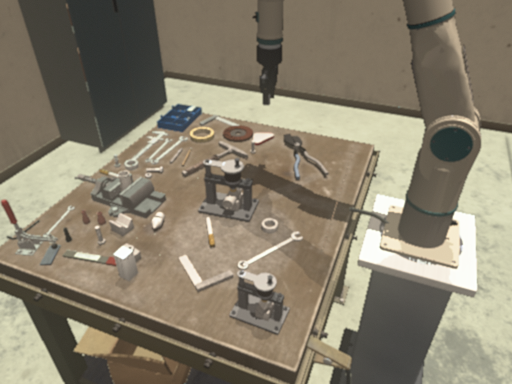

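The cover is centred over the knob: disc at (210,85) in the side view and (555,170) in the top view. The gripper is clear and the bystanders are in place. One last numeric check before handing in.

Run:
```python
from h import *
d=cal(); T=lambda u,v:(215+(u-400+.5)/4-.5,130+(v+.5)/4-.5)
c=plane(d["top"],T(555,171),.159); p=plane(d["top"],T(541,60),.159); v=c-p
print(c,p,np.hypot(*v[:2]),np.degrees(np.arctan2(v[1],v[0]))%360-185.5)
im=d["top"][2]; i0=cv2.imread("pics/top0raw.png")[:,:,::-1]
print("mean diff tube region",np.abs(im[174:190,233:248].astype(int)-i0[174:190,233:248]).mean())
order.finish_job(); print(get_obs()["t"])
```

```text
[0.55430675 0.08682085 0.159     ] [0.63372082 0.09529875 0.159     ] 0.07986532237226703 0.5935695331795046
mean diff tube region 11.448611111111111
the job is handed in; nothing more can be done
the job is handed in; nothing more can be done
```

I completed the job and handed it in at about 21.7 s of the 67 s allowed. No verdict was reported.

- **Cover opened:** I gripped the handle and swung the cover to its stop, about 1.75 rad by my estimate, judged by an 8 N push with no more travel.
- **Knob clicked once:** Turning clockwise, the torque ran at about 0.18 N·m, rose to 0.42, then fell through zero to −0.18 as the clutch clicked. After that it stayed flat at about 0.2, with no second climb. I stopped about 35° past the start of the climb, which I estimate as a slip of 0.61 rad.
- **Cover closed:** I swung it back until it stopped (10 N, no more travel). The last picture puts it about 0.6° (0.01 rad) from closed. The gripper is clear, with wrist force near zero.

**Not directly measured:** I could not read the clutch slip or the tip force. The slip comes from the gripper's angle and the torque. The tip looked in contact with the tube in the side view, but its force was not measured. In the last pictures the tube and the other things looked unmoved. The rough brightness check on the tube area (mean difference 11) proves nothing either way, because the shadows and the cover moved.

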